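# Spread the snap ring over the trolley wheel's axle stub and hold it at the groove

### The arm

A 6-joint arm with a two-finger parallel gripper is mounted at the origin on the work surface. World frame = base frame: x ahead of the robot, y to its left, z up, the work surface at z = 0. Lengths are in m, angles in degrees, forces in N, time in s.
With the tool pointing down it reaches from about 0.35 to 0.775 m from the base axis. Payload 7.3 kg.
Tool frame: the origin (TCP) lies at the very end of the fingers, on their centre line; the grasp point (between the pads) lies behind it (hold_point_z is the z of the grasp point in the tool frame, in m); z points along the fingers, y is the direction in which the jaws open and shut (so a half turn about z gives the same grasp; the last joint's range is limited). The gripper opens to 92 mm and grips with 3 to 60 N. Pads are 19 mm wide; open, the fingers measure 130 mm over their backs; the gripper's body (75 mm by 190 mm) begins 47 mm behind the grasp point.
Start: joints at [55.921, 19.595, 87.324, -0, 73.075, -8.365], TCP at [0.228, 0.473, 0.227] pointing down, gripper open.
Joint ranges: [-145.02, 145.02], [-44.19, 115.74], [2.07, 154.8], [-57.11, 237.11], [16.16, 152.29], [-177.93, 177.93]. Speed limits (degrees/s): [147.25, 147.25, 180, 180, 180, 180].

### API

Orientations are given as [roll, pitch, yaw] about the fixed x, y, z axes, in that order (R = Rz(yaw) Ry(pitch) Rx(roll)).
In Python, from bench import get_obs, grab_frame, sign_off, hold_point_z gives the robot as it stands.
- The arm moves only by the tool carry_out, never from a script. Its argument "commands" is a list of rows, each a list of 4 numbers: the shift along the tool's x, y, z in units of 40 mm (1.0 is 40 mm), then the turn about the tool's z in units of 5 degrees (1.0 is 5 degrees). A call has exactly 8 rows; each row shifts and turns the pose as measured when the row begins, along the tool's axes as they then stand; what a row does not reach is not made up. A row lasts 1/10 s, in which the tool goes at most 50 mm and 8.59 degrees, less where a joint would pass 70% of its speed; a pose out of reach is approached as far as the arm can. A call is refused whole if a number of a shift passes 1 or a number of a turn 1, either way. A call with a gripper value outside its range is refused whole. "gripper" is the closure, from 0 (fully open) to 1 (shut), set as the call begins (left out, the last holds). The fingers move at their own pace and stop on an object; "force" is the grip in N (left out, the last holds). Time passes only in rows, so rows that do not move let the fingers close, or fill a call up. It gives the time, the measured TCP pose, the force and the opening at its end, in the units of the state.
- get_obs(): the state, without advancing time (a new reading comes with each control period).
- grab_frame(name): name is "scene" or "top" or "wrist"; returns a dict with "frame" (384x512x3 uint8, red, green, blue), "K" (3x3 intrinsics, pixels), "xyz" and "orientation" of the camera in the world; the wrist camera has in their place "T_tool_cam" (4x4, takes a point from camera to tool coordinates, whose origin is the TCP and whose axes are the flange's). Camera axes: x right, y down, z forward; pixel columns grow to the right and rows downward; lengths in m; the calibration is good to about 2 mm. A picture is of the moment at which its call begins: read the wrist's pose just before it. There is no depth.
- sign_off(): hands the job in, once; it reports no verdict.
The state is a dict: "clock": time; "joints": joint angles; "qd": joint speeds; "joint_efforts": joint torques, N m; "tool_pos": TCP position; "eef_rot": TCP orientation; "ft_force": force on the tool from outside, world axes, zero at the start; "moment": the same for the moment, N m; "gripper_width": opening from 0.0 (shut) to 1.0 (fully open).
Only numpy, scipy, OpenCV 4.12 (cv2) and the standard library are available. Lean on these libraries where they do the work, as an engineer would, in place of code of your own. Each camera call takes 0.05 s, during which the arm holds its last target.

### The job

The timber trolley's wheel still needs its snap ring: take the snap-ring pliers out of the wooden tool block, spread the open snap ring from the parts tray with their tips, and slide it down over the end of the axle stub until it is level with the groove. Finish while holding it there: keep the pliers squeezed in the gripper so that the ring stays spread clear of the stub, level and at rest, because I want to look at it before it snaps in. Handle the ring only with the pliers and leave the other things on the bench where they are.

Things in the scene. Friction and masses are not known exactly. Their poses are not given: they have to be found in the camera images.
- pliers: Steel snap-ring pliers, 150 mm long, about 220 g, upright in the tool block's slot, tips down; squeezing the handles spreads the tips. Origin midway between the tips' ends, z up to the handles, y the line along which handles close and tips spread, x across their flat; the same after a half turn about z. Pivot at z 66 mm; a cross plate, 36 mm along y, underside at z 58 mm, rests on the block.
- plier_grip (a point): On the pliers, the place to grip, midway between the two black-sleeved handles, 124 mm above the tips' ends. Here they measure 60 mm over the outside when relaxed (along the pliers' y), 65 mm at their top 26 mm higher; each sleeve is 13 mm along x. A spring pushes them apart with 7 to 9 N when relaxed, about 22 N with the ring spread. A tip moves out about 1.1 times as far as its sleeve moves in.
- plier_tips (a point): On the pliers, midway between the two nibs, 3 mm above their ends. A nib is 5.5 mm long and 7 mm along x; relaxed, both together are 9 mm wide along y. Above them, 5.5 mm over the ends, a shoulder stands out 10 mm to either side and comes to lie over the ring's ears. The jaws are 9 mm thick along x and 20 mm wide along y at most.
- plier_l (a joint): Angle (rad) of each handle and jaw about the pliers' pivot: 0 relaxed, stop at 0.32; grows as the handles are squeezed (both halves turn alike). The nibs meet the ring's ears at about 0.05; 0.24 opens each arm of the ring by about 0.29 rad. Below 0.035 the nibs still fit freely into the ring's gap.
- ring: Open black spring-steel snap ring, flat in the tray; 5 mm thick, relaxed 31 mm inside and 41 mm outside diameter, 29 g. Origin at the centre of the relaxed ring, at half thickness; z up, x from the centre to the gap. Its ends turn out beside the gap as straight ears, 5 mm wide, from x 15 to 34 mm. Spread by the nibs, it hangs on them by spring force and friction.
- ring_gap (a point): On the ring, 28 mm from its centre, midway between the ears at half thickness: where the nibs go, the pliers' y along the ring's y. The gap here is 15 mm wide (1 mm more at the ring, 1 mm less at the ears' outer ends).
- ring_l (a joint): Opening (rad) of the ring's +y arm about a point at its back: 0 relaxed, stop at 0.40. With both arms at 0.15 the ring just clears the stub; at 0.25 its free opening is 36 mm across, centred 3 mm from the ring's origin towards the gap; at 0.30 37 mm, 3.5 mm. An ear pushes with about 6 N at 0.30.
- ring_r (a joint): The same for the ring's -y arm.
- axle: The fixed wheel assembly on the bench: square grey mounting plate, rubber-tyred wheel 150 mm in diameter, washer and upright steel axle stub; origin at the centre of the plate's underside, z up along the stub.
- groove (a point): On the axis of the upright steel stub, mid-height of its ring groove, 63 mm above the bench. The stub is 33 mm in diameter and ends 16 mm above this point with a 3.5 mm chamfer. The groove is 8 mm high, 28 mm in diameter; its lower edge is the top of a thrust washer 47 mm in diameter. The wheel's hub (58 mm diameter) is 7 mm, its tyre 11 mm below this point.
- tray: Shallow aluminium parts tray, fixed, 136 x 196 x 16 mm, walls and floor 3 mm; origin at the centre of its underside, long side along its y. It holds the snap ring in its -y half and a plain closed spacer in the other.
- rack: Wooden tool block, fixed, 210 x 75 x 68 mm, long side along its x; origin at the centre of its underside. The pliers stand in the middle slot (13 x 25 mm), a chisel and a screwdriver stand 78 mm either side of it along x, up to 148 mm high.
- spacer: Closed steel spacer ring in the tray, 44 mm outside, 31 mm inside, 8 mm high; to be left alone. Origin at the centre of its underside.
- mallet: Wooden mallet lying on the bench, to be left alone.
- sandblock: Cork sanding block 42 x 68 x 30 mm, to be left alone.
- glue: White glue bottle 58 mm in diameter and 165 mm high, to be left alone.
- offcut: Wood offcut 40 x 66 x 28 mm, to be left alone.
- grease: Low grease tin 68 mm in diameter and 50 mm high, to be left alone.
- brush: Hand brush lying on the bench, to be left alone.
There are look-alikes about, which are no part of the job. Of the things that look like the ring, the smaller one is meant. Several things look just like the axle: the one meant starts farthest from the robot's base.

How it is judged:
By the outcome, as a careful person would: the job done as asked, in the order asked, and still so for the second after the job is handed in, while the arm keeps its last pose, push and grip.
It also fails if it takes over 67 s, if anything falls off the work surface, if the arm or the gripper's body presses on something with over 40 N, if the wrist force passes 120 N, or if a joint passes its speed limit or range.

## Working session

There is one attempt and no reset: what is moved stays moved. The work goes in short steps, Python scripts to look and compute and a tool call to move; the robot and the scene stay as the last step left them, time stands still between calls to the robot, and variables do not carry over. Pictures are saved under pics/ and viewed, and the job is handed in when it is done.

Besides the shell and the picture viewer there is one more tool, called after "Emit:" as name([rows], argument=value, ...), one row to a line, values as JSON. carry_out: Moves the arm, as the interface text tells. Its arguments: {"type":"object","properties":{"commands":{"type":"array"},"gripper":{"type":"number"},"force":{"type":"number"}},"required":["commands"]}

```bash
ls; mkdir -p pics
python3 - <<'E'
from bench import *
import bench,cv2
print(get_obs(), hold_point_z)
for n in ["scene","top","wrist"]:
    f=grab_frame(n); cv2.imwrite(f"pics/a_{n}.png",f["frame"][:,:,::-1]); print(n,{k:v for k,v in f.items() if k!="frame"})
E
```

```text
pics
{'clock': 0.0, 'joints': array([ 5.59214673e+01,  1.96366922e+01,  8.73757897e+01, -8.33833993e-04,
        7.30744191e+01, -8.36508228e+00]), 'qd': array([ 0.04134005, -0.10198446,  0.10816999, -0.05257272, -0.12385065,
       -0.05219363]), 'joint_efforts': array([ 7.42549637e-04, -4.31242847e+01, -2.44219762e+01,  7.19135092e-02,
        5.58130431e-02, -1.15982975e-04]), 'tool_pos': array([0.22754149, 0.47268939, 0.22605142]), 'eef_rot': array([-1.79913908e+02, -1.18534959e-02,  1.54286784e+02]), 'ft_force': array([ 0.58101771,  0.1705629 , -0.01877133]), 'moment': array([-0.02243674,  0.07643725,  0.01049025]), 'gripper_width': 1.0005910089004075} -0.0188
scene {'K': array([[499.08088494,   0.        , 252.46669012],
       [  0.        , 499.08088494, 185.09324987],
       [  0.        ,   0.        ,   1.        ]]), 'xyz': array([ 1.13833168, -0.14762616,  1.24423156]), 'orientation': array([-149.21486732,    0.34853256,   80.35796271])}
top {'K': array([[389.17387383,   0.        , 259.31764709],
       [  0.        , 389.17387383, 195.36905051],
       [  0.        ,   0.        ,   1.        ]]), 'xyz': array([ 0.25885221, -0.0176121 ,  1.14059625]), 'orientation': array([-167.91879423,    0.19595057,  -90.36588171])}
wrist {'K': array([[318.54140731,   0.        , 257.188143  ],
       [  0.        , 318.54140731, 195.34015548],
       [  0.        ,   0.        ,   1.        ]]), 'T_tool_cam': array([[ 8.23437361e-04, -9.68961557e-01, -2.47210077e-01,
         6.50599135e-02],
       [ 9.99999657e-01,  8.21051305e-04,  1.12737830e-04,
         3.17611260e-04],
       [ 9.37335328e-05, -2.47210085e-01,  9.68961901e-01,
        -1.58260837e-01],
       [ 0.00000000e+00,  0.00000000e+00,  0.00000000e+00,
         1.00000000e+00]])}
```

View pics/a_scene.png

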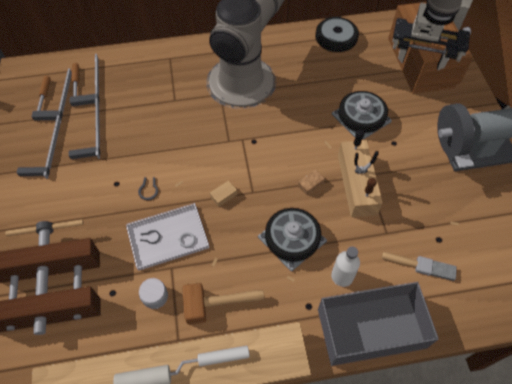

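View pics/a_top.png

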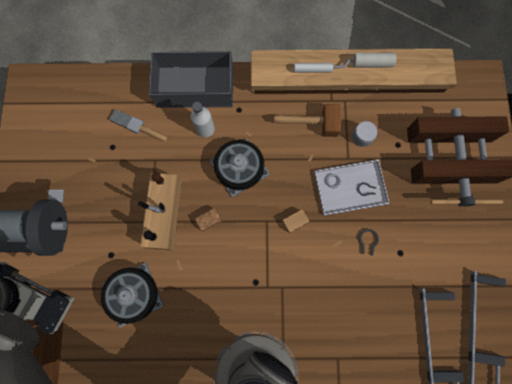

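View pics/a_wrist.png

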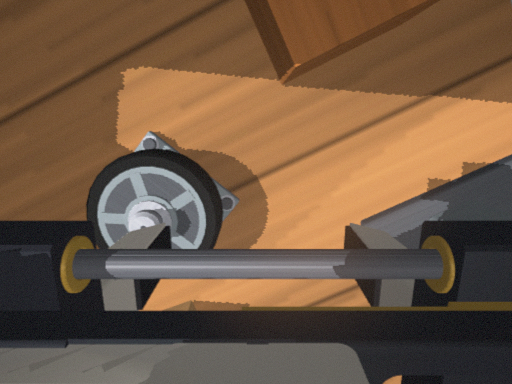

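```bash
cat > h.py <<'E'
import numpy as np,cv2
from scipy.spatial.transform import Rotation as R
from bench import *
def cam(n):
    o=get_obs(); f=grab_frame(n)
    if n=="wrist":
        T=np.eye(4);T[:3,:3]=R.from_euler('xyz',o['eef_rot'],degrees=True).as_matrix();T[:3,3]=o['tool_pos']
        T=T@f['T_tool_cam']
    else:
        T=np.eye(4);T[:3,:3]=R.from_euler('xyz',f['orientation'],degrees=True).as_matrix();T[:3,3]=f['xyz']
    return dict(im=np.ascontiguousarray(f['frame'][:,:,::-1]),K=f['K'],T=T,o=o)
def onz(c,uv,z):
    d=c['T'][:3,:3]@np.linalg.solve(c['K'],[uv[0],uv[1],1]);p=c['T'][:3,3]
    return p+d*(z-p[2])/d[2]
def proj(c,P):
    q=c['T'][:3,:3].T@(np.asarray(P,float)-c['T'][:3,3]);q=c['K']@q;return q[:2]/q[2]
def crop(c,u0,v0,u1,v1,s,name,pts=()):
    im=cv2.resize(c['im'][v0:v1,u0:u1],None,fx=s,fy=s,interpolation=cv2.INTER_CUBIC)
    for P in pts:
        u=(proj(c,P)-[u0,v0]+.5)*s; cv2.drawMarker(im,tuple(int(x) for x in u),(0,0,255),cv2.MARKER_CROSS,12,1)
    cv2.imwrite('pics/'+name,im)
def tri(cs,uvs):
    A=[];b=[]
    for c,uv in zip(cs,uvs):
        d=c['T'][:3,:3]@np.linalg.solve(c['K'],[uv[0],uv[1],1]);d/=np.linalg.norm(d);M=np.eye(3)-np.outer(d,d);A.append(M);b.append(M@c['T'][:3,3])
    return np.linalg.lstsq(np.vstack(A),np.hstack(b),rcond=None)[0]
E
python3 - <<'E'
from h import *
t=cam("top");s=cam("scene")
np.savez('tmp',t=0)
crop(t,110,150,270,270,5,'top1.png'); crop(t,300,140,410,260,5,'top2.png')
crop(s,230,130,400,270,4.5,'sc1.png'); crop(s,110,160,230,270,5,'sc2.png')
for n,uv,z in [("ring",(367,188),.005),("big",(368,240),.004),("wheelA",(239,165),.06),("wheelB",(130,295),.06),("pl",(155,208),.13)]: print(n,onz(t,uv,z),np.hypot(*onz(t,uv,z)[:2]))
print(onz(s,(337,33),.05),onz(s,(364,112),.06),onz(s,(293,232),.06))
E
```

```text
ring [ 0.52219735 -0.33774506  0.005     ] 0.621901763133871
big [ 0.36697253 -0.33094689  0.004     ] 0.49416058417226616
wheelA [0.58027954 0.04271634 0.06      ] 0.581849664508166
wheelB [0.21806007 0.33486517 0.06      ] 0.3996059059448568
pl [0.44304059 0.26004686 0.13      ] 0.5137210723404985
[-0.10832367  0.34819336  0.05      ] [0.24579902 0.33846226 0.06      ] [0.60039712 0.04393938 0.06      ]
```

View pics/top1.png

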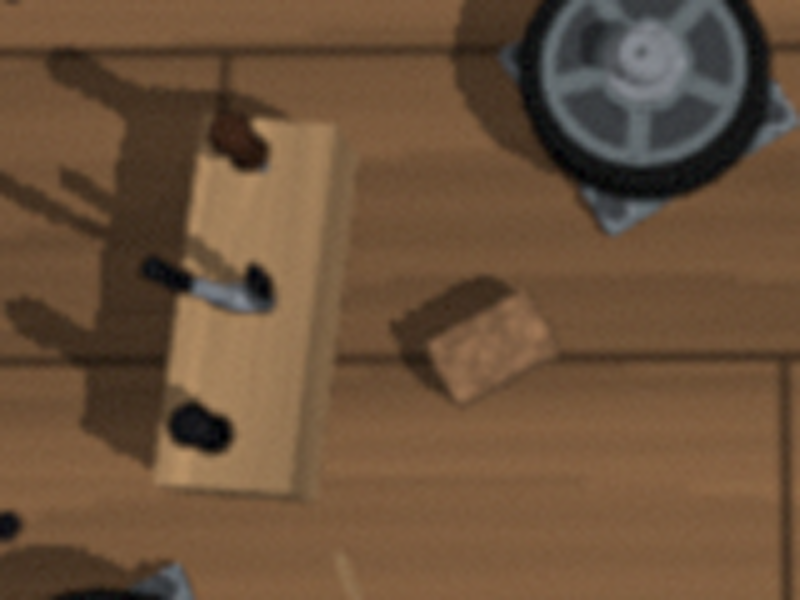

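View pics/top2.png

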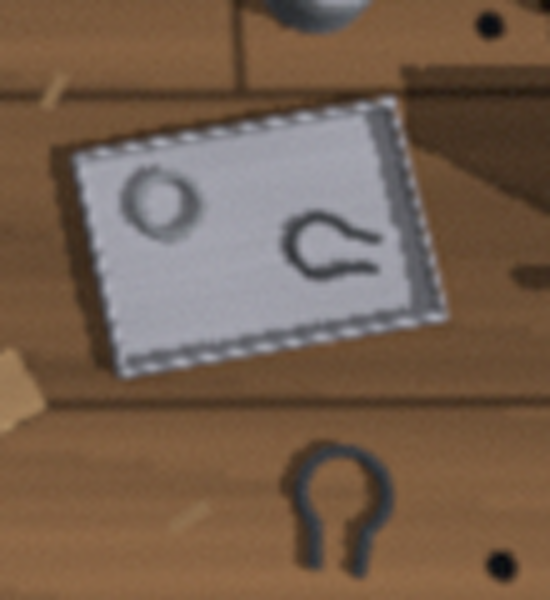

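View pics/sc1.png

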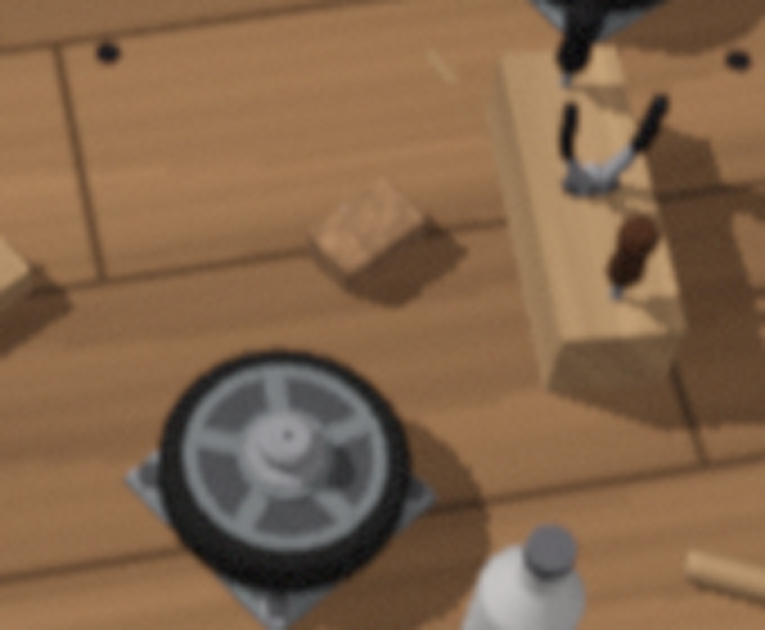

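View pics/sc2.png

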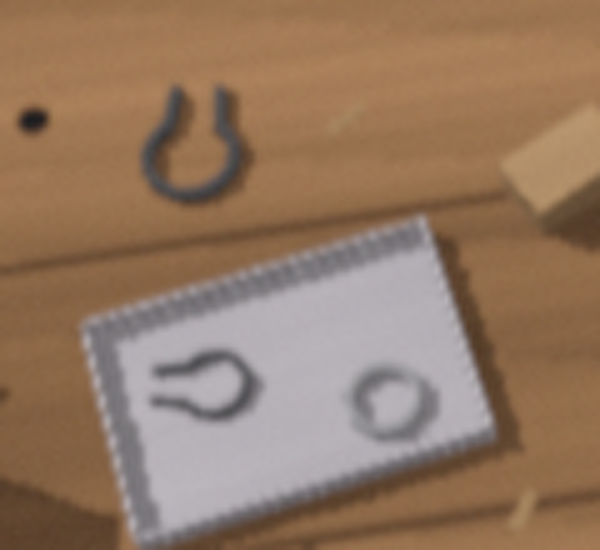

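Run:
```python
from h import *
t=cam("top");s=cam("scene")
a=tri([t,s],[(141,203.6),(376.5,152.8)]);b=tri([t,s],[(161.5,204.8),(356.7,154)])
print(a,b,np.linalg.norm(a-b),(a+b)/2)
# rack
q=[onz(t,(110+x/5,150+y/5),.068) for x,y in [(208,116),(337,122),(293,494),(158,484)]]
print(np.array(q)[:,:2].round(4),np.mean(q,axis=0)); 
for i in range(4): d=q[(i+1)%4]-q[i]; print(np.linalg.norm(d),np.degrees(np.arctan2(d[1],d[0])))
# stub top
print('stub',tri([t,s],[(110+642/5,150+52/5),(230+288/4.5,130+435/4.5)]))
print(onz(t,(110+642/5,150+52/5),.079),onz(s,(230+288/4.5,130+435/4.5),.079))
# ring
for z in (.0055,):
  for n,uv in [('ringc',(300+318/5,140+245/5)),('ear1',(300+380/5,140+238/5)),('ear2',(300+378/5,140+268/5))]: print(n,onz(t,uv,z))
  for n,uv in [('ringc',(110+222/5,160+385/5)),('ear1',(110+152/5,160+370/5)),('ear2',(110+152/5,160+402/5))]: print(n,onz(s,uv,z))
```

```text
[0.45184425 0.29395253 0.14861615] [0.44791557 0.24018569 0.15083661] 0.05395589033909342 [0.44987991 0.26706911 0.14972638]
[[0.5554 0.2918]
 [0.5513 0.2179]
 [0.3405 0.2341]
 [0.3464 0.3085]] [0.44840533 0.26310111 0.068     ]
0.07398776312433279 -93.165940025976
0.21143086934566677 175.6112394586779
0.07460923842606498 85.42915273462198
0.20961578636668066 -4.5631357711753555
stub [0.59090763 0.04583159 0.07152888]
[0.5882515  0.04342463 0.079     ] [0.59457754 0.04658548 0.079     ]
ringc [ 0.51908512 -0.32724945  0.0055    ]
ear1 [ 0.52311658 -0.36458807  0.0055    ]
ear2 [ 0.50475468 -0.36212688  0.0055    ]
ringc [ 0.52605433 -0.32223185  0.0055    ]
ear1 [ 0.51051155 -0.35938444  0.0055    ]
ear2 [ 0.52972151 -0.36041749  0.0055    ]
```

Emit:
carry_out([
  [0,0,0,-0.9],
  [0,0,0,-0.9],
  [0,0,0,-0.9],
  [0,0,0,-0.9],
  [0,0,0,-0.6],
  [-0.9,-0.6,0,0],
  [-0.9,-0.6,0,0],
  [-0.9,-0.6,0,0],
], gripper=0)

```text
clock: 1.15
tool_pos: [0.3293, 0.395, 0.2262]
eef_rot: [180.0, -0.1, 176.8]
ft_force: [1.2, -0.0, -0.4]
gripper_width: 0.999
```

Emit:
carry_out([
  [-0.9,-0.6,0,0],
  [-0.9,-0.6,0,0],
  [-0.9,-0.6,0,0],
  [-0.9,-0.6,0,0],
  [-0.9,-0.6,0,0],
  [0,0,0,0],
  [0,0,0,0],
  [0,0,0,0],
])

```text
clock: 1.95
tool_pos: [0.5118, 0.2552, 0.2252]
eef_rot: [180.0, -0.0, 176.4]
ft_force: [-0.2, -1.1, 0.2]
gripper_width: 1.0
```

Run:
```python
from h import *
c=cam("wrist");cv2.imwrite('pics/w1.png',c['im']);print(c['o']['clock'],c['o']['tool_pos'],c['o']['eef_rot'],c['o']['ft_force'])
```

```text
1.95 [0.51182095 0.25519236 0.22518   ] [ 1.79956499e+02 -3.72728454e-02  1.76412167e+02] [-0.20377364 -1.05599885  0.1579187 ]
```

View pics/w1.png

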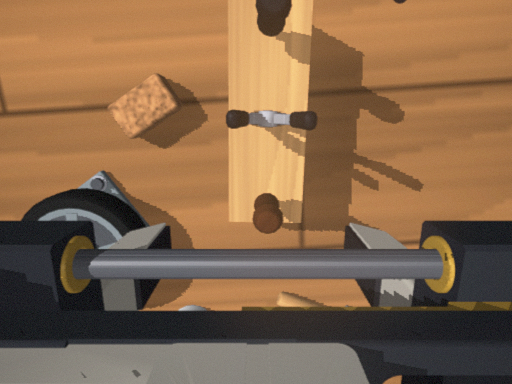

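Run:
```python
from h import *
c=cam("wrist");crop(c,210,80,330,160,6,'w1c.png')
a=onz(c,(236.5,119),.158);b=onz(c,(304.5,120.5),.158);m=(a+b)/2;d=b-a
print(a,b,np.linalg.norm(d),np.degrees(np.arctan2(d[1],d[0])))
```

```text
[0.44894072 0.24506826 0.158     ] [0.45280869 0.29177857 0.158     ] 0.0468701770474456 85.2662781777487
```

View pics/w1c.png

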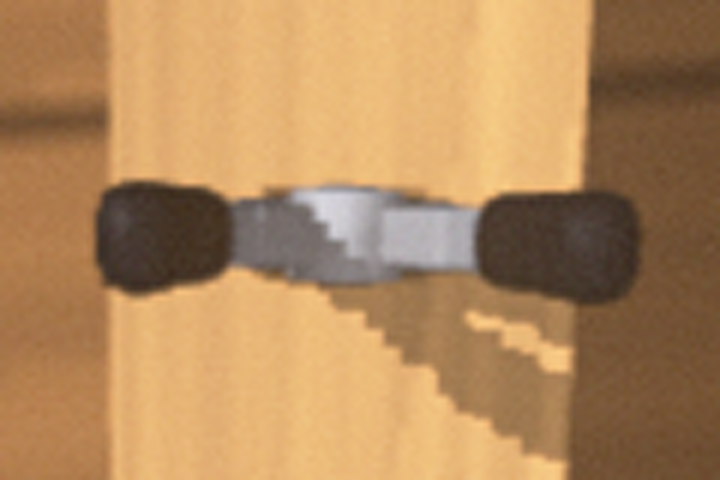

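Run:
```python
from h import *
c=cam("wrist")
a=onz(c,(231.7,120),.158);b=onz(c,(310.8,121.3),.158);d=b-a
m=(a+b)/2
print(m,np.linalg.norm(d),np.degrees(np.arctan2(d[1],d[0])),onz(c,(268.5,119.3),.08))
o=c['o'];Rm=R.from_euler('xyz',o['eef_rot'],degrees=True).as_matrix()
print(Rm.T@(np.r_[m[:2],.115]-o['tool_pos'])/.04)
```

```text
[0.4514015  0.26914757 0.158     ] 0.05457965876926781 85.61591527157367 [0.4516918  0.26993223 0.08      ]
[1.51515713 0.23940672 2.75970923]
```

Emit:
carry_out([
  [0.75,0.12,0,0.08],
  [0.75,0.12,0,0.08],
  [0,0,0.5,0],
  [0,0,0.5,0],
  [0,0,0,0],
  [0,0,0,0],
  [0,0,0,0],
  [0,0,0,0],
])

```text
clock: 2.9
tool_pos: [0.4467, 0.2753, 0.1886]
eef_rot: [179.7, 0.3, 176.2]
ft_force: [-0.0, 0.1, 0.2]
gripper_width: 1.0
```

```bash
cat >> h.py <<'E'
def go(P,yaw=None):
    o=get_obs();Rm=R.from_euler('xyz',o['eef_rot'],degrees=True).as_matrix()
    print(o['clock'],o['tool_pos'],o['eef_rot'],'f',o['ft_force'],'w',o['gripper_width']*92)
    print('units',Rm.T@(np.array(P)-o['tool_pos'])/.04, 'turn',None if yaw is None else -((yaw-o['eef_rot'][2]+180)%360-180)/5)
E
python3 - <<'E'
from h import *
go([.4515,.2692,.115],175.6)
c=cam("wrist");crop(c,100,190,420,384,2.5,'w2.png')
E
```

```text
2.9 [0.44665715 0.27528909 0.18857948] [179.74405425   0.29351025 176.23741114] f [-0.04767999  0.06941921  0.20294216] w 91.99960750447617
units [-0.12137495 -0.15217268  1.83947147] turn 0.12748222885191468
```

View pics/w2.png

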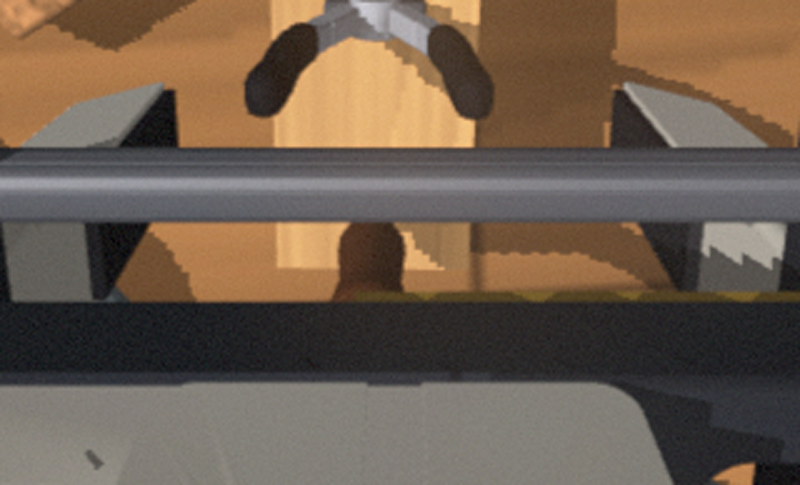

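Emit:
carry_out([
  [-0.12,-0.15,0,0.12],
  [0,0,0,0],
  [0,0,0.5,0],
  [0,0,0.5,0],
  [0,0,0.5,0],
  [0,0,0.3,0],
  [0,0,0,0],
  [0,0,0,0],
])

```text
clock: 3.75
tool_pos: [0.4554, 0.2678, 0.1169]
eef_rot: [179.6, 0.6, 175.4]
ft_force: [-0.7, -0.0, 0.1]
gripper_width: 1.003
```

Run:
```python
from h import *
go([.4515,.2692,.115],175.6)
c=cam("wrist");crop(c,100,190,420,384,2.5,'w3.png')
```

```text
3.75 [0.45537356 0.26780134 0.11694257] [179.58676654   0.60282586 175.35481397] f [-0.69642914 -0.02253843  0.0554644 ] w 92.29078579406568
units [0.09985806 0.02666585 0.0477097 ] turn -0.04903720622787659
```

View pics/w3.png

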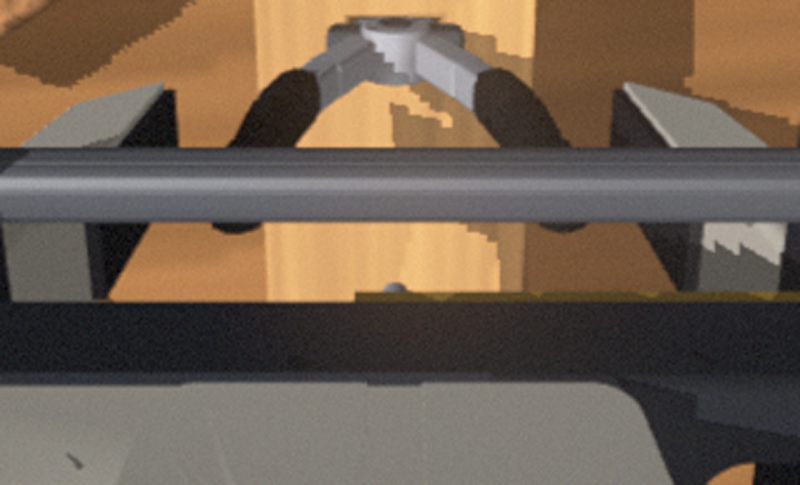

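Emit:
carry_out([
  [0.1,0.03,0.04,0],
  [0,0,0,0],
  [0,0,0,0],
  [0,0,0,0],
  [0,0,0,0],
  [0,0,0,0],
  [0,0,0,0],
  [0,0,0,0],
], gripper=0.38, force=40)

```text
clock: 4.6
tool_pos: [0.453, 0.2701, 0.1189]
eef_rot: [179.4, 1.0, 175.4]
ft_force: [-0.6, -0.4, 1.0]
gripper_width: 0.622
```

Run:
```python
from h import *
go([.4515,.2692,.115],175.6)
c=cam("wrist");crop(c,100,190,420,384,2.5,'w4.png')
```

```text
4.6 [0.45300121 0.27006146 0.11885115] [179.42366874   0.95038427 175.3514565 ] f [-0.55014386 -0.36225195  0.99189652] w 57.25287916337805
units [ 0.03725352 -0.02546835  0.0954226 ] turn -0.04970870068905242
```

View pics/w4.png

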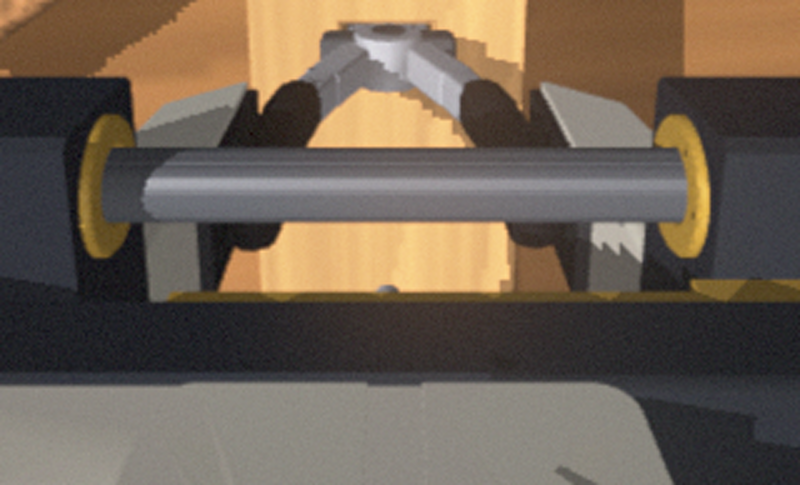

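```bash
cat >> h.py <<'E'
def plan(P0,yaw0,P1,yaw1,n):
    P0=np.array(P0);P1=np.array(P1);y=yaw0;dy=(yaw1-yaw0)/n
    for i in range(n):
        Rm=R.from_euler('xyz',[180,0,y],degrees=True).as_matrix()
        v=Rm.T@((P1-P0)/n)/.04; print([round(x,2) for x in v]+[round(-dy/5,2)]); y+=dy
E
python3 - <<'E'
from h import *
plan([.453,.27,.245],175.4,[.505,-.41,.245],81,24)
E
```

```text
[np.float64(-0.11), np.float64(-0.7), np.float64(-0.0), 0.79]
[np.float64(-0.16), np.float64(-0.69), np.float64(-0.0), 0.79]
[np.float64(-0.21), np.float64(-0.68), np.float64(-0.0), 0.79]
[np.float64(-0.25), np.float64(-0.66), np.float64(-0.0), 0.79]
[np.float64(-0.3), np.float64(-0.65), np.float64(-0.0), 0.79]
[np.float64(-0.34), np.float64(-0.62), np.float64(-0.0), 0.79]
[np.float64(-0.38), np.float64(-0.6), np.float64(-0.0), 0.79]
[np.float64(-0.42), np.float64(-0.57), np.float64(-0.0), 0.79]
[np.float64(-0.46), np.float64(-0.54), np.float64(-0.0), 0.79]
[np.float64(-0.5), np.float64(-0.51), np.float64(-0.0), 0.79]
[np.float64(-0.53), np.float64(-0.47), np.float64(-0.0), 0.79]
[np.float64(-0.56), np.float64(-0.44), np.float64(-0.0), 0.79]
[np.float64(-0.59), np.float64(-0.4), np.float64(-0.0), 0.79]
[np.float64(-0.62), np.float64(-0.35), np.float64(-0.0), 0.79]
[np.float64(-0.64), np.float64(-0.31), np.float64(-0.0), 0.79]
[np.float64(-0.66), np.float64(-0.27), np.float64(-0.0), 0.79]
[np.float64(-0.68), np.float64(-0.22), np.float64(-0.0), 0.79]
[np.float64(-0.69), np.float64(-0.17), np.float64(-0.0), 0.79]
[np.float64(-0.7), np.float64(-0.13), np.float64(-0.0), 0.79]
[np.float64(-0.71), np.float64(-0.08), np.float64(-0.0), 0.79]
[np.float64(-0.71), np.float64(-0.03), np.float64(-0.0), 0.79]
[np.float64(-0.71), np.float64(0.02), np.float64(0.0), 0.79]
[np.float64(-0.71), np.float64(0.07), np.float64(0.0), 0.79]
[np.float64(-0.7), np.float64(0.12), np.float64(0.0), 0.79]
```

Emit:
carry_out([
  [0,0,-0.1,0],
  [0,0,-0.3,0],
  [0,0,-0.4,0],
  [0,0,-0.5,0],
  [0,0,-0.6,0],
  [0,0,-0.6,0],
  [0,0,-0.5,0],
  [0,0,-0.2,0],
], gripper=0.375)

```text
clock: 5.45
tool_pos: [0.4487, 0.2687, 0.2532]
eef_rot: [179.5, 0.6, 175.4]
ft_force: [0.3, -0.1, -2.7]
gripper_width: 0.629
```

Run:
```python
from h import *
go([.453,.27,.24],175.6)
c=cam("wrist");crop(c,100,190,420,384,2.5,'w5.png')
t=cam("scene");crop(t,310,80,430,220,4,'w5t.png')
```

```text
5.45 [0.44873301 0.26867236 0.25317562] [179.53023308   0.63283261 175.36253404] f [ 0.28107473 -0.06716659 -2.73808879] w 57.858424988784286
units [-0.09999762  0.03899579  0.33084585] turn -0.04749319271449508
```

View pics/w5.png

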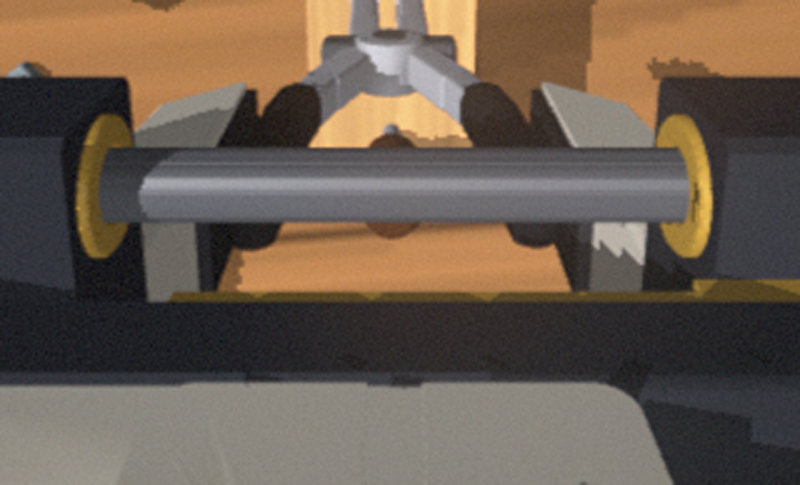

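View pics/w5t.png

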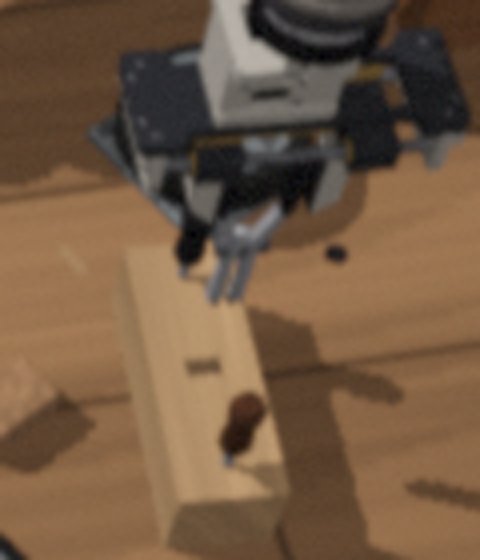

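Emit:
carry_out([
  [-0.1,-0.7,0,0.8],
  [-0.15,-0.7,0,0.8],
  [-0.2,-0.7,0,0.8],
  [-0.25,-0.65,0,0.8],
  [-0.3,-0.65,0,0.8],
  [-0.35,-0.6,0,0.8],
  [-0.4,-0.6,0,0.8],
  [-0.4,-0.55,0,0.8],
])

```text
clock: 6.35
tool_pos: [0.458, 0.0371, 0.2406]
eef_rot: [180.0, -0.5, 142.5]
ft_force: [0.5, -0.1, -2.7]
gripper_width: 0.626
```

Emit:
carry_out([
  [-0.45,-0.55,0,0.8],
  [-0.5,-0.5,0,0.8],
  [-0.55,-0.45,0,0.8],
  [-0.55,-0.45,0,0.8],
  [-0.6,-0.4,0,0.8],
  [-0.6,-0.35,0,0.8],
  [-0.65,-0.3,0,0.8],
  [-0.65,-0.25,0,0.8],
])

```text
clock: 7.15
tool_pos: [0.461, -0.1972, 0.2279]
eef_rot: [-178.8, -1.2, 109.1]
ft_force: [-0.1, 0.4, -2.6]
gripper_width: 0.626
```

Run:
```python
from h import *
o=get_obs();print(o['clock'],o['tool_pos'],o['eef_rot'])
plan(o['tool_pos'],o['eef_rot'][2],[.505,-.41,.25],81,8)
```

```text
7.15 [ 0.46098439 -0.19721866  0.22789407] [-178.82594835   -1.17798059  109.0909406 ]
[np.float64(-0.67), np.float64(-0.09), np.float64(-0.07), np.float64(0.7)]
[np.float64(-0.68), np.float64(-0.05), np.float64(-0.07), np.float64(0.7)]
[np.float64(-0.68), np.float64(-0.0), np.float64(-0.07), np.float64(0.7)]
[np.float64(-0.68), np.float64(0.04), np.float64(-0.07), np.float64(0.7)]
[np.float64(-0.67), np.float64(0.08), np.float64(-0.07), np.float64(0.7)]
[np.float64(-0.67), np.float64(0.12), np.float64(-0.07), np.float64(0.7)]
[np.float64(-0.66), np.float64(0.16), np.float64(-0.07), np.float64(0.7)]
[np.float64(-0.65), np.float64(0.2), np.float64(-0.07), np.float64(0.7)]
```

Emit:
carry_out([
  [-0.7,-0.1,-0.1,0.7],
  [-0.7,-0.05,-0.1,0.7],
  [-0.7,0,-0.1,0.7],
  [-0.7,0.05,-0.1,0.7],
  [-0.65,0.1,-0.1,0.7],
  [-0.65,0.1,-0.1,0.7],
  [-0.65,0.15,0,0.7],
  [-0.5,0.2,0,0.7],
])

```text
clock: 7.95
tool_pos: [0.5003, -0.4133, 0.2334]
eef_rot: [-177.2, -1.1, 79.7]
ft_force: [0.5, -1.1, -1.8]
gripper_width: 0.626
```

Run:
```python
from h import *
c=cam("wrist");cv2.imwrite('pics/w6.png',c['im'])
o=c['o'];print(o['clock'],o['tool_pos'],o['eef_rot'],R.from_euler('xyz',o['eef_rot'],degrees=True).as_matrix()[:,2]*57.3)
go([.51,-.41,.23],81)
```

```text
7.95 [ 0.50032543 -0.41332702  0.23344572] [-177.21870616   -1.10473533   79.71938773] [ -2.538837     1.58194872 -57.22186422]
8.0 [ 0.50040607 -0.4161207   0.23234075] [-177.22379931   -1.02713268   79.43830702] f [-2.46633089 -0.47925598 -3.6786883 ] w 57.85851738727059
units [0.19330772 0.21049637 0.05185931] turn -0.3123385960838846
```

View pics/w6.png

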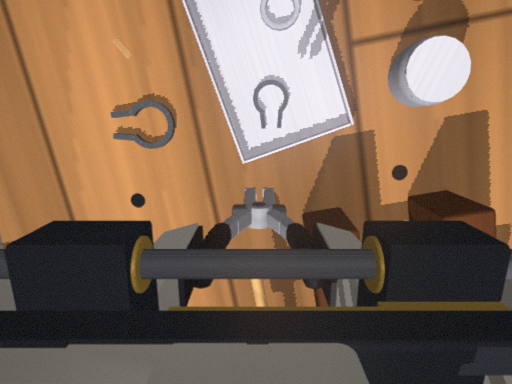

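Run:
```python
from h import *
c=cam("wrist");crop(c,200,60,330,240,4.4,'w6c.png');crop(c,230,180,290,210,12,'w6n.png')
```

```text
(no output)
```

View pics/w6c.png

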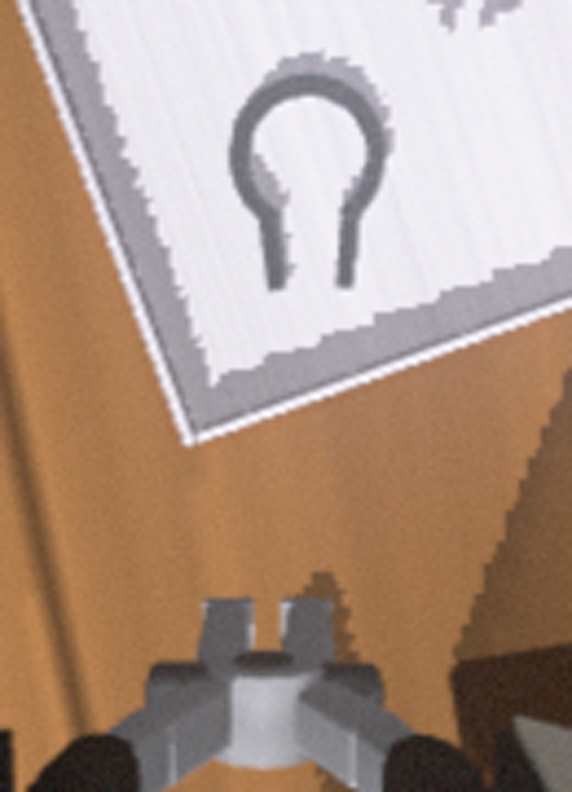

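View pics/w6n.png

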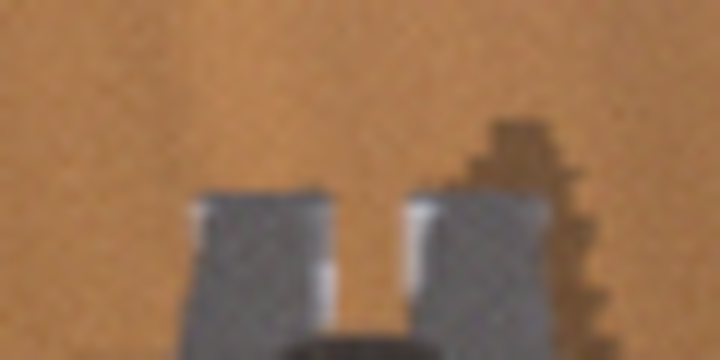

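Run:
```python
from h import *
f=grab_frame("wrist");T=np.linalg.inv(f['T_tool_cam']);K=f['K']
def p(P):
    q=K@(T[:3,:3]@np.array(P)+T[:3,3]);return q[:2]/q[2]
for x in (.0035,.0045):
  for z in (.1,.1037,.109): print(x,z,p([x,-.0115,z]),p([x,.0115,z]),p([x,0,z]))
c=cam("wrist")
for z in (.0055,):
  g=lambda u,v:onz(c,(200+u/4.4,60+v/4.4),z)
  e1=g(276,289);e2=g(345,287);l=g(232,150);r=g(386,150);top=g(309,74)
  print(e1,e2,np.linalg.norm(e2-e1),'w',np.linalg.norm(l-r),l,r,top)
  ce=(l+r)/2; ee=(e1+e2)/2; d=ee-ce; print(ce,ee,np.linalg.norm(d),np.degrees(np.arctan2(d[1],d[0])),'len',np.linalg.norm(ee-top))
  gap=ee-d/np.linalg.norm(d)*.006;print('gap',gap)
  gg=np.linalg.inv(c['T']@np.linalg.inv(f['T_tool_cam']))@np.r_[gap,1];print(gg)
```

```text
0.0035 0.1 [242.06291985 191.5189435 ] [269.63657501 191.53355145] [255.85054252 191.5262479 ]
0.0035 0.1037 [242.25924001 190.49115283] [269.46572441 190.50568324] [255.86325627 190.49841845]
0.0035 0.109 [242.53151676 189.06570829] [269.22877057 189.08012592] [255.88088901 189.07291751]
0.0045 0.1 [242.04986885 190.35237783] [269.64912267 190.36713401] [255.85029233 190.35975635]
0.0045 0.1037 [242.24654281 189.33919469] [269.47794835 189.35386962] [255.86302105 189.34653257]
0.0045 0.109 [242.51930219 187.93405083] [269.24055255 187.9486079 ] [255.88067406 187.94132977]
[ 0.50696104 -0.35555785  0.0055    ] [ 0.52533356 -0.35826457  0.0055    ] 0.01857083200457966 w 0.04056471248087482 [ 0.50162336 -0.3181752   0.0055    ] [ 0.54153986 -0.32539804  0.0055    ] [ 0.52475889 -0.30312487  0.0055    ]
[ 0.52158161 -0.32178662  0.0055    ] [ 0.5161473  -0.35691121  0.0055    ] 0.03554249033136544 -98.79479472184117 len 0.054471371077804226
gap [ 0.51706468 -0.35098176  0.0055    ]
[0.05914346 0.01693216 0.22805704 1.        ]
```

```bash
cat >> h.py <<'E'
N=np.array([-.0056,.0043,.109])
def nib(P,yaw=None,Nn=None):
    n=N if Nn is None else Nn
    o=get_obs();Rm=R.from_euler('xyz',o['eef_rot'],degrees=True).as_matrix()
    w=o['tool_pos']+Rm@n
    print('t',o['clock'],'tcp',o['tool_pos'].round(4),o['eef_rot'].round(2),'f',o['ft_force'].round(1),'m',o['moment'].round(2),'w',round(o['gripper_width']*92,1))
    print('tilt',(Rm[:,2]*57.3)[:2].round(2),'nib',w.round(4),'units',(Rm.T@(np.array(P)-w)/.04).round(3),'turn',None if yaw is None else round(-((yaw-o['eef_rot'][2]+180)%360-180)/5,2))
E
python3 - <<'E'
from h import *
nib([.517,-.351,.035],81.2)
E
```

```text
t 8.15 tcp [ 0.5004 -0.4117  0.2335] [-177.21   -1.16   79.93] f [ 0.1  0.5 -2. ] m [-0.07  0.05  0.02] w 57.4
tilt [-2.54  1.63] nib [ 0.4988 -0.4149  0.1244] units [1.607 0.28  2.256] turn -0.25
```

Emit:
carry_out([
  [0.25,0.05,0.2,-0.05],
  [0.35,0.06,0.4,-0.1],
  [0.35,0.06,0.5,-0.1],
  [0.35,0.06,0.5,0],
  [0.2,0.04,0.4,0],
  [0.1,0.01,0.25,0],
  [0,0,0,0],
  [0,0,0,0],
])

```text
clock: 8.95
tool_pos: [0.5178, -0.3328, 0.1395]
eef_rot: [-177.1, -1.5, 82.0]
ft_force: [0.4, 0.2, -2.5]
gripper_width: 0.629
```

Run:
```python
from h import *
nib([.517,-.351,.035],81.2)
c=cam("wrist");crop(c,190,100,330,240,5,'w7.png')
nib([.517,-.351,.035],81.2)
```

```text
t 8.95 tcp [ 0.5178 -0.3328  0.1395] [-177.08   -1.48   81.99] f [ 0.4  0.2 -2.5] m [-0.14  0.01  0.03] w 57.9
tilt [-2.68  1.87] nib [ 0.5161 -0.3354  0.0304] units [-0.381  0.069 -0.13 ] turn 0.16
t 9.0 tcp [ 0.5178 -0.3329  0.1396] [-177.09   -1.48   81.98] f [-0.2 -1.  -1.2] m [-0.13  0.    0.02] w 57.5
tilt [-2.67  1.87] nib [ 0.5161 -0.3355  0.0304] units [-0.377  0.069 -0.127] turn 0.16
```

View pics/w7.png

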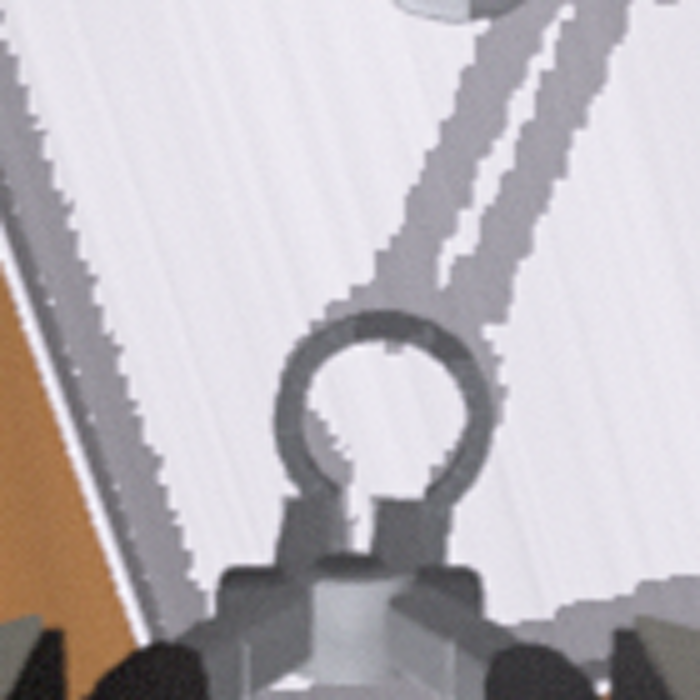

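```bash
sed -i 's/^N=.*/N=np.array([-.009,.0054,.109])/' h.py
python3 - <<'E'
from h import *
c=cam("wrist")
z=.0055
g=lambda u,v:onz(c,(190+u/5,100+v/5),z)
l=g(275,410);r=g(495,410);top=g(382,310);inn=g(384,345);print(np.linalg.norm(l-r))
d=np.array([np.cos(np.radians(-98.8)),np.sin(np.radians(-98.8)),0])
print('ctr',(l+r)/2,top+d*.0205,inn+d*.0155)
ce=top+d*.0205; ce2=(l+r)/2; ce=ce2+d*np.dot(ce-ce2,d)
print(ce,'gap',ce+d*.028, proj(c,ce+d*.028))
nib(ce+d*.028+[0,0,.024],81.2)
E
```

```text
0.041203147520007005
ctr [ 0.52229046 -0.32558736  0.0055    ] [ 0.5211282  -0.32717911  0.0055    ] [ 0.52140793 -0.32873867  0.0055    ]
[ 0.52202261 -0.32731757  0.0055    ] gap [ 0.51773901 -0.35498797  0.0055    ] [266.22501358 212.58240477]
t 9.05 tcp [ 0.5178 -0.3334  0.1399] [-177.12   -1.46   81.94] f [-0.8  0.5 -2.6] m [-0.03  0.01 -0.03] w 57.7
tilt [-2.64  1.85] nib [ 0.5169 -0.3395  0.0305] units [-0.38   0.076  0.013] turn 0.15
```

Emit:
carry_out([
  [-0.1,0.02,0,0.05],
  [-0.1,0.02,0,0.05],
  [-0.1,0.02,0,0.02],
  [0,0,0,0],
  [0,0,0,0],
  [0,0,0,0],
  [0,0,0,0],
  [0,0,0,0],
])

```text
clock: 9.85
tool_pos: [0.5187, -0.3495, 0.1415]
eef_rot: [-177.3, -1.3, 81.1]
ft_force: [0.6, -0.1, -2.2]
gripper_width: 0.627
```

Run:
```python
from h import *
nib([.5177,-.355,.03],81.2)
c=cam("wrist");crop(c,190,100,330,240,5,'w8.png')
```

```text
t 9.85 tcp [ 0.5187 -0.3495  0.1415] [-177.32   -1.27   81.14] f [ 0.6 -0.1 -2.2] m [-0.15  0.05 -0.06] w 57.7
tilt [-2.45  1.67] nib [ 0.518  -0.3561  0.0322] units [ 0.024 -0.008  0.056] turn -0.01
```

View pics/w8.png

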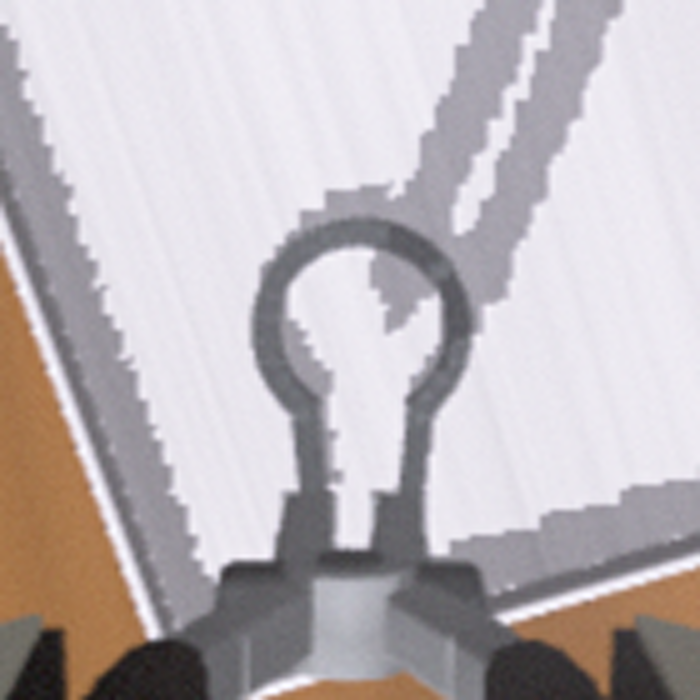

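Run:
```python
from h import *
c=cam("wrist");crop(c,235,170,290,215,14,'w8n.png')
```

```text
(no output)
```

View pics/w8n.png

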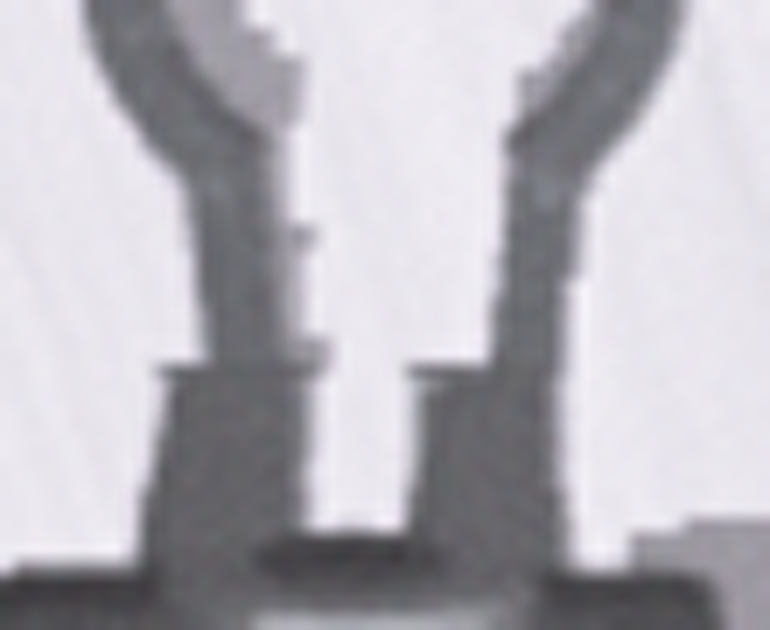

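```bash
sed -i 's/^N=.*/N=np.array([-.0062,.0041,.109])/' h.py
python3 - <<'E'
from h import *
c=cam("wrist")
z=.0055
g=lambda u,v:onz(c,(190+u/5,100+v/5),z)
l=g(253,325);r=g(472,325);top=g(362,217);print(np.linalg.norm(l-r))
e=onz(c,(262.75,195),z); ce2=(l+r)/2; d=e-ce2; d/=np.linalg.norm(d); print(np.degrees(np.arctan2(d[1],d[0])),'dist row195',np.linalg.norm(e-ce2))
ce=ce2+d*np.dot(top+d*.0205-ce2,d)
print(ce2,top+d*.0205,'gap',ce+d*.028, proj(c,ce+d*.028))
nib(ce+d*.028+[0,0,-.0015],81.2)
E
```

```text
0.04083252782838927
-97.93667451723128 dist row195 0.028685120527319405
[ 0.52190746 -0.32657811  0.0055    ] [ 0.52200647 -0.32718806  0.0055    ] gap [ 0.51795974 -0.35489469  0.0055    ] [262.74896961 194.90307054]
t 10.0 tcp [ 0.5187 -0.3495  0.1415] [-177.32   -1.28   81.14] f [ 2.  -0.2 -1.7] m [-0.07  0.01  0.04] w 57.8
tilt [-2.45  1.67] nib [ 0.5171 -0.3531  0.0323] units [-0.057  0.06   0.706] turn -0.01
```

Emit:
carry_out([
  [-0.04,0.045,0,0],
  [0,0,0.1,0],
  [0,0,0.15,0],
  [0,0,0.1,0],
  [0,0,0.05,0],
  [0,0,0,0],
  [0,0,0,0],
  [0,0,0,0],
])

```text
clock: 10.8
tool_pos: [0.5194, -0.3506, 0.1233]
eef_rot: [-177.3, -1.3, 81.2]
ft_force: [0.0, 0.0, -2.1]
gripper_width: 0.623
```

Run:
```python
from h import *
nib([.518,-.3548,.004],81.2)
c=cam("wrist");crop(c,190,100,330,240,5,'w9.png');crop(c,235,170,290,215,14,'w9n.png')
```

```text
t 10.8 tcp [ 0.5194 -0.3506  0.1233] [-177.26   -1.31   81.16] f [ 0.   0.  -2.1] m [-0.14  0.04  0.08] w 57.3
tilt [-2.51  1.72] nib [ 0.5178 -0.3541  0.0141] units [-0.022  0.021  0.252] turn -0.01
```

View pics/w9.png

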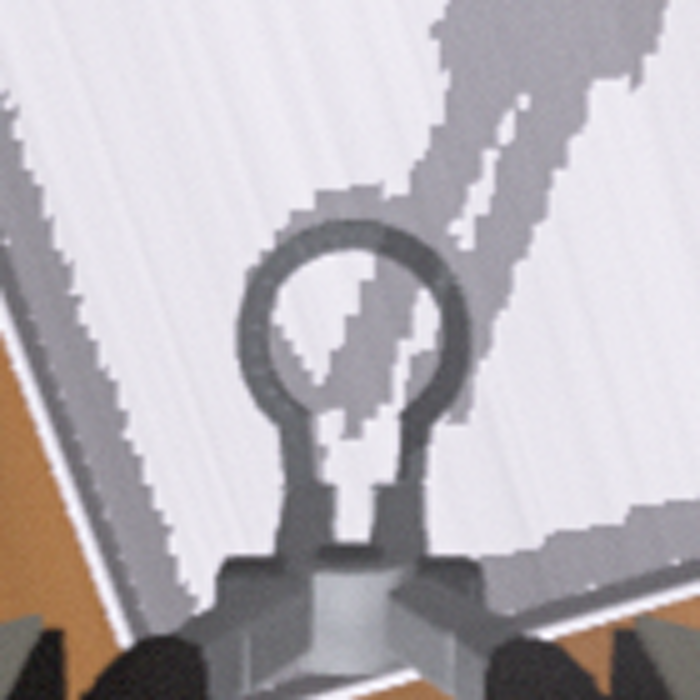

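View pics/w9n.png

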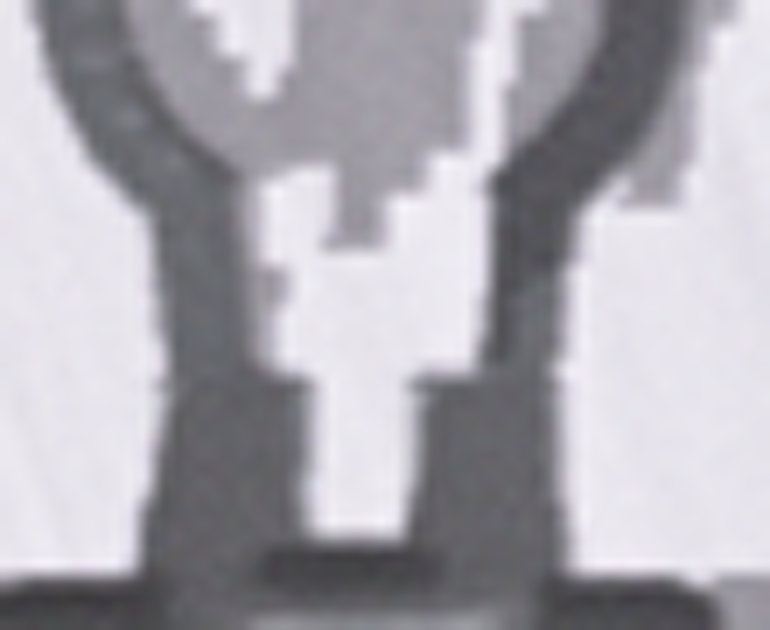

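Emit:
carry_out([
  [-0.015,0.015,0.05,0],
  [0,0,0.08,0],
  [0,0,0.07,0],
  [0,0,0,0],
  [0,0,0,0],
  [0,0,0,0],
  [0,0,0,0],
  [0,0,0,0],
])

```text
clock: 11.65
tool_pos: [0.5205, -0.3521, 0.1175]
eef_rot: [-177.5, -1.1, 81.2]
ft_force: [-0.3, 0.4, 0.6]
gripper_width: 0.629
```

Run:
```python
from h import *
nib([.518,-.3548,.004],81.2)
c=cam("wrist");crop(c,190,100,330,240,5,'w10.png');crop(c,235,170,290,215,14,'w10n.png')
```

```text
t 11.65 tcp [ 0.5205 -0.3521  0.1175] [-177.48   -1.15   81.16] f [-0.3  0.4  0.6] m [-0.02  0.18 -0.01] w 57.9
tilt [-2.31  1.52] nib [ 0.5192 -0.356   0.0083] units [ 0.023 -0.028  0.11 ] turn -0.01
```

View pics/w10.png

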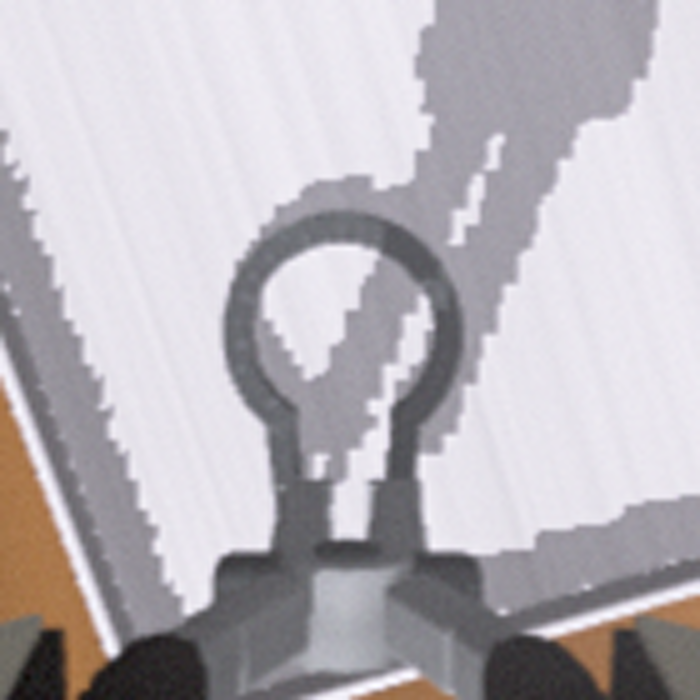

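View pics/w10n.png

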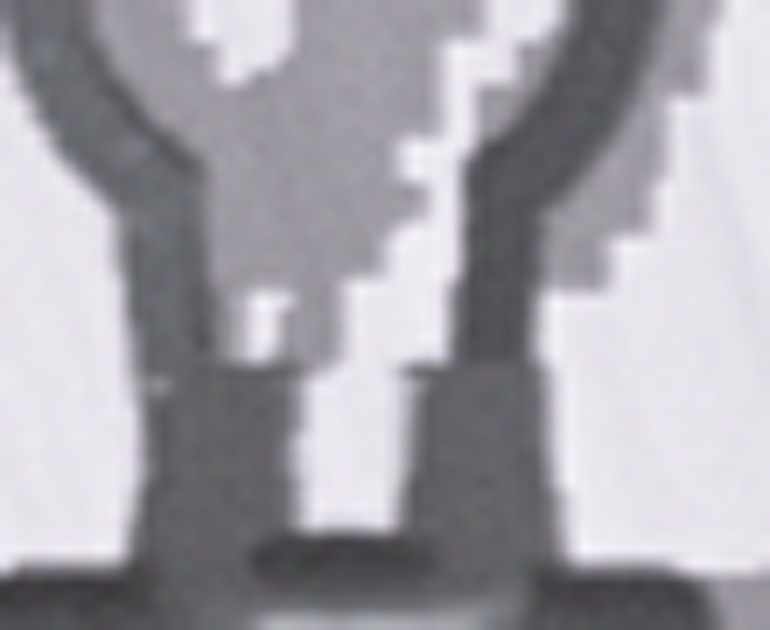

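Emit:
carry_out([
  [0,0,-0.08,0],
  [0.02,-0.04,0,0],
  [0,0,0,0],
  [0,0,0,0],
  [0,0,0,0],
  [0,0,0,0],
  [0,0,0,0],
  [0,0,0,0],
], gripper=0.355)

```text
clock: 12.5
tool_pos: [0.5188, -0.3506, 0.1195]
eef_rot: [-177.4, -1.2, 81.2]
ft_force: [0.1, 0.5, -2.8]
gripper_width: 0.646
```

Run:
```python
from h import *
nib([.518,-.3548,.004],81.2)
c=cam("wrist");crop(c,190,100,330,240,5,'w11.png');crop(c,235,170,290,215,14,'w11n.png')
```

```text
t 12.5 tcp [ 0.5188 -0.3506  0.1195] [-177.4    -1.23   81.16] f [ 0.1  0.5 -2.8] m [-0.12 -0.03 -0.03] w 59.5
tilt [-2.38  1.61] nib [ 0.5174 -0.3543  0.0103] units [-0.013  0.025  0.156] turn -0.01
```

View pics/w11n.png

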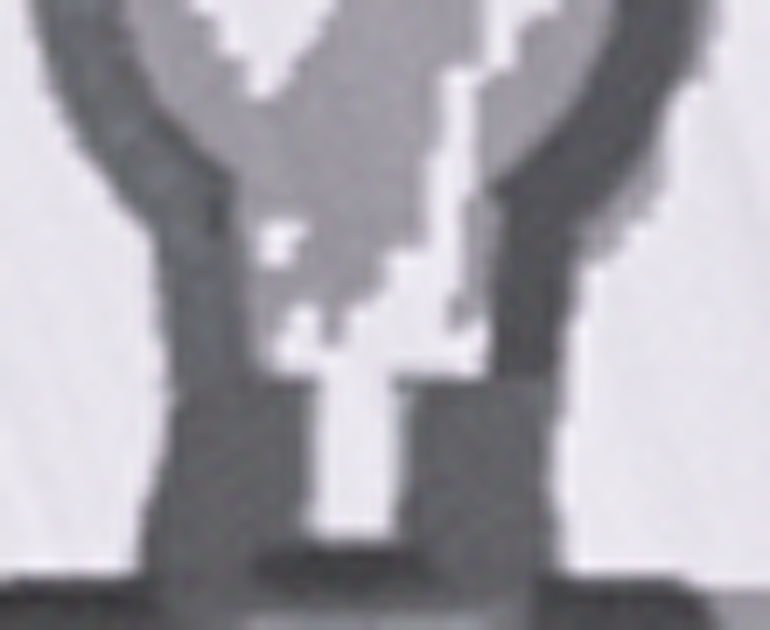

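Emit:
carry_out([
  [0,0.008,0.03,0],
  [0,0,0.06,0],
  [0,0,0.05,0],
  [0,0,0,0],
  [0,0,0,0],
  [0,0,0,0],
  [0,0,0,0],
  [0,0,0,0],
])

```text
clock: 13.35
tool_pos: [0.5189, -0.3505, 0.1132]
eef_rot: [-177.4, -1.2, 81.2]
ft_force: [-0.2, -0.1, -2.9]
gripper_width: 0.645
```

Run:
```python
from h import *
nib([.518,-.3548,.004],81.2)
c=cam("wrist");crop(c,190,100,330,240,5,'w12.png');crop(c,235,170,290,215,14,'w12n.png')
```

```text
t 13.35 tcp [ 0.5189 -0.3505  0.1132] [-177.39   -1.23   81.16] f [-0.2 -0.1 -2.9] m [-0.13 -0.06  0.03] w 59.3
tilt [-2.39  1.62] nib [ 0.5174 -0.3542  0.004 ] units [-0.013  0.017  0.   ] turn -0.01
```

View pics/w12n.png

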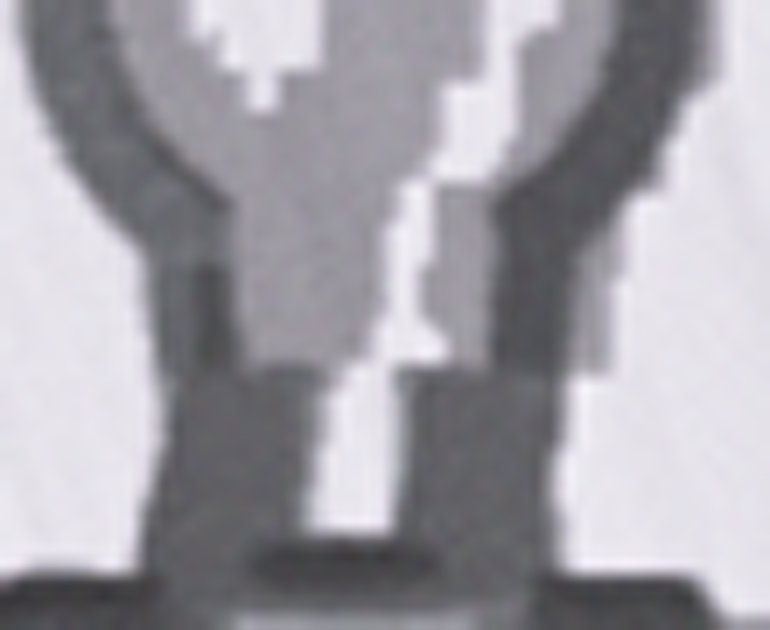

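Emit:
carry_out([
  [0,0.006,0,0],
  [0,0,0,0],
  [0,0,0,0],
  [0,0,0,0],
  [0,0,0,0],
  [0,0,0,0],
  [0,0,0,0],
  [0,0,0,0],
], gripper=0.46, force=60)

```text
clock: 14.2
tool_pos: [0.5189, -0.3507, 0.114]
eef_rot: [-177.4, -1.2, 81.2]
ft_force: [0.4, -0.8, -1.3]
gripper_width: 0.544
```

Run:
```python
from h import *
nib([.518,-.3548,.004],81.2)
c=cam("wrist");crop(c,190,100,330,240,5,'w13.png')
```

```text
t 14.2 tcp [ 0.5189 -0.3507  0.114 ] [-177.39   -1.2    81.16] f [ 0.4 -0.8 -1.3] m [-0.08  0.22  0.  ] w 50.0
tilt [-2.4   1.59] nib [ 0.5174 -0.3545  0.0048] units [-0.007  0.017  0.02 ] turn -0.01
```

View pics/w13.png

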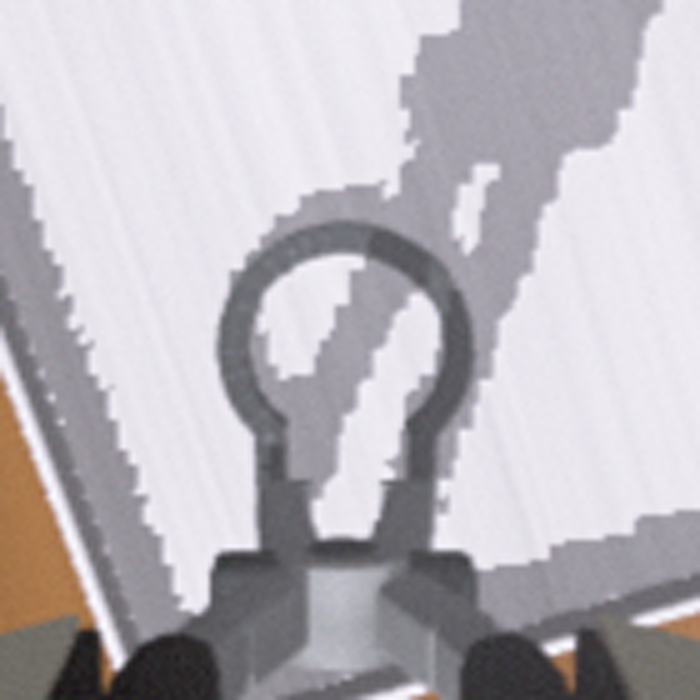

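Emit:
carry_out([
  [0,0,0,0],
  [0,0,0,0],
  [0,0,0,0],
  [0,0,0,0],
  [0,0,0,0],
  [0,0,0,0],
  [0,0,0,0],
  [0,0,0,0],
], gripper=0.57)

```text
clock: 15.05
tool_pos: [0.5178, -0.3508, 0.1152]
eef_rot: [-177.3, -1.2, 81.2]
ft_force: [-1.1, 0.6, 1.9]
gripper_width: 0.433
```

Run:
```python
from h import *
nib([.518,-.3548,.004],81.2)
c=cam("wrist");crop(c,190,100,330,240,5,'w14.png')
```

```text
t 15.05 tcp [ 0.5178 -0.3508  0.1152] [-177.27   -1.16   81.17] f [-1.1  0.6  1.9] m [-0.07  0.54  0.05] w 39.8
tilt [-2.51  1.57] nib [ 0.5161 -0.3546  0.006 ] units [0.002 0.049 0.049] turn -0.01
```

View pics/w14.png

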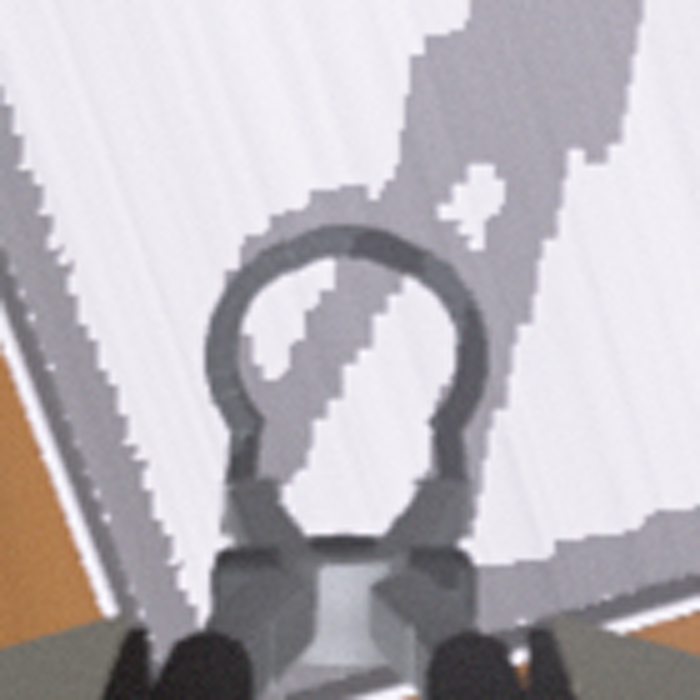

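Emit:
carry_out([
  [0,0.02,-0.02,0],
  [0,0,0,0],
  [0,0,0,0],
  [0,0,0,0],
  [0,0,0,0],
  [0,0,0,0],
  [0,0,0,0],
  [0,0,0,0],
], gripper=0.68)

```text
clock: 15.9
tool_pos: [0.519, -0.3509, 0.1155]
eef_rot: [-177.3, -1.2, 81.2]
ft_force: [-1.5, 0.4, 0.8]
gripper_width: 0.322
```

Run:
```python
from h import *
nib([.518,-.3548,.004],81.2)
c=cam("wrist");crop(c,190,100,330,240,5,'w15.png')
```

```text
t 15.9 tcp [ 0.519  -0.3509  0.1155] [-177.29   -1.18   81.17] f [-1.5  0.4  0.8] m [-0.08  0.35 -0.  ] w 29.6
tilt [-2.5   1.59] nib [ 0.5173 -0.3546  0.0063] units [-0.003  0.02   0.057] turn -0.01
```

View pics/w15.png

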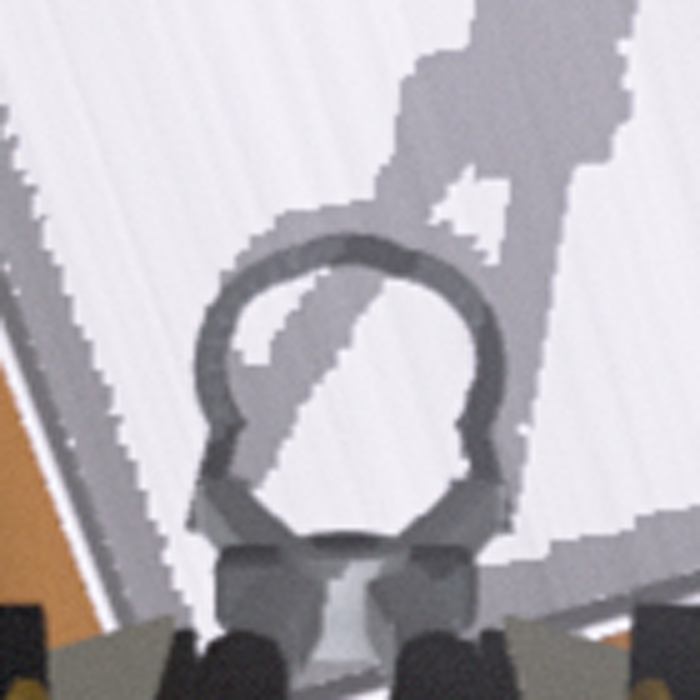

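Emit:
carry_out([
  [0,0,-0.05,0],
  [0,0,-0.1,0],
  [0,0,-0.15,0],
  [0,0,-0.2,0],
  [0,0,-0.2,0],
  [0,0,-0.2,0],
  [0,0,-0.1,0],
  [0,0,0,0],
])

```text
clock: 16.75
tool_pos: [0.5219, -0.3523, 0.1592]
eef_rot: [-177.4, -1.2, 81.2]
ft_force: [-0.9, -0.4, -2.8]
gripper_width: 0.322
```

Run:
```python
from h import *
nib([.518,-.3548,.004],81.2)
c=cam("wrist");crop(c,190,100,330,240,5,'w16.png')
s=cam("scene");crop(s,90,110,230,240,5,'w16s.png')
```

```text
t 16.75 tcp [ 0.5219 -0.3523  0.1592] [-177.44   -1.16   81.17] f [-0.9 -0.4 -2.8] m [-0.15 -0.01 -0.06] w 29.6
tilt [-2.36  1.54] nib [ 0.5205 -0.3561  0.05  ] units [-1.000e-03 -1.500e-02  1.153e+00] turn -0.01
```

View pics/w16.png

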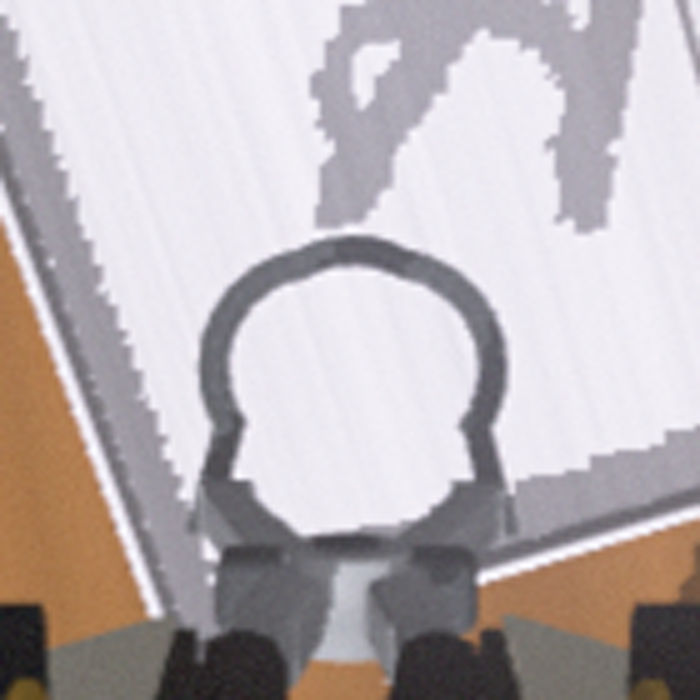

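View pics/w16s.png

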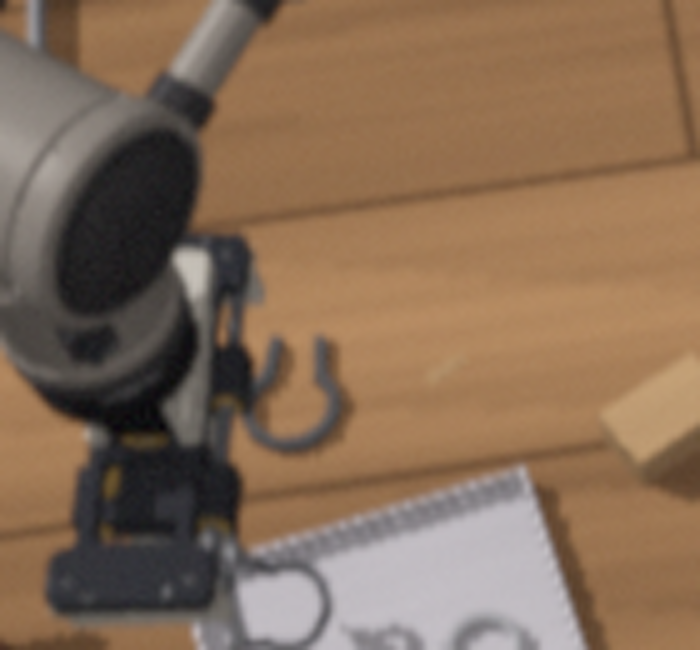

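Emit:
carry_out([
  [0,0,-0.15,0],
  [0,0,-0.3,0],
  [0,0,-0.35,0],
  [0.1,0,-0.35,0],
  [0.2,0,-0.3,0],
  [0.3,0,-0.15,0],
  [0.4,0.02,-0.03,0],
  [0.4,0.02,-0.03,0],
])

```text
clock: 17.65
tool_pos: [0.5344, -0.2964, 0.2302]
eef_rot: [-177.3, -1.3, 81.0]
ft_force: [0.2, 0.2, -3.3]
gripper_width: 0.324
```

Run:
```python
from h import *
nib([.588,-.0,.112],81.2)
```

```text
t 17.65 tcp [ 0.5344 -0.2964  0.2302] [-177.27   -1.26   81.01] f [ 0.2  0.2 -3.3] m [-0.1   0.03 -0.04] w 29.8
tilt [-2.5   1.67] nib [ 0.5328 -0.3     0.121 ] units [7.617 0.211 0.382] turn -0.04
```

Emit:
carry_out([
  [0.4,0.01,0,0],
  [0.4,0.01,0,0],
  [0.4,0.01,0,0],
  [0.4,0.01,0,0],
  [0.4,0.01,0,0],
  [0.4,0.01,0,0],
  [0.4,0.01,0,0],
  [0.4,0.01,0,0],
])

```text
clock: 18.45
tool_pos: [0.5588, -0.1564, 0.2317]
eef_rot: [-177.1, -1.4, 81.2]
ft_force: [0.1, 0.4, -1.2]
gripper_width: 0.325
```

Run:
```python
from h import *
nib([.588,-.0,.112],81.2)
```

```text
t 18.45 tcp [ 0.5588 -0.1564  0.2317] [-177.09   -1.37   81.17] f [ 0.1  0.4 -1.2] m [-0.14 -0.04 -0.06] w 29.9
tilt [-2.66  1.79] nib [ 0.5568 -0.1597  0.1225] units [4.058 0.175 0.351] turn -0.01
```

Emit:
carry_out([
  [0.45,0.02,0,0],
  [0.45,0.02,0,0],
  [0.45,0.02,0,0],
  [0.45,0.02,0,0],
  [0.4,0.02,0,0],
  [0.35,0.02,0,0],
  [0.2,0.01,0,0],
  [0.1,0,0,0],
])

```text
clock: 19.25
tool_pos: [0.5831, -0.0334, 0.2345]
eef_rot: [-177.1, -1.4, 81.3]
ft_force: [-0.1, -0.2, -2.5]
gripper_width: 0.321
```

Run:
```python
from h import *
nib([.588,.02,.112],81.2)
c=cam("wrist");cv2.imwrite('pics/w17.png',c['im'])
nib([.588,.02,.112],81.2)
```

```text
t 19.25 tcp [ 0.5831 -0.0334  0.2345] [-177.13   -1.36   81.27] f [-0.1 -0.2 -2.5] m [-0.21  0.02  0.04] w 29.5
tilt [-2.63  1.78] nib [ 0.5812 -0.0368  0.1253] units [ 1.42  -0.029  0.368] turn 0.01
t 19.3 tcp [ 0.5831 -0.0331  0.2345] [-177.13   -1.39   81.28] f [-0.5  0.7 -3. ] m [-0.01 -0.    0.02] w 29.5
tilt [-2.63  1.81] nib [ 0.5812 -0.0364  0.1253] units [ 1.41  -0.028  0.37 ] turn 0.02
```

View pics/w17.png

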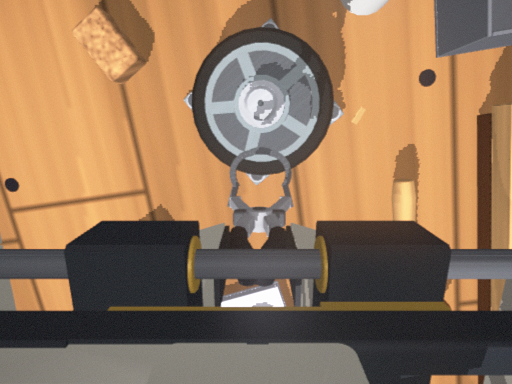

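Run:
```python
from h import *
c=cam("wrist");crop(c,222,65,302,145,9,'w17s.png');crop(c,215,140,305,220,8,'w17r.png')
```

```text
(no output)
```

View pics/w17s.png

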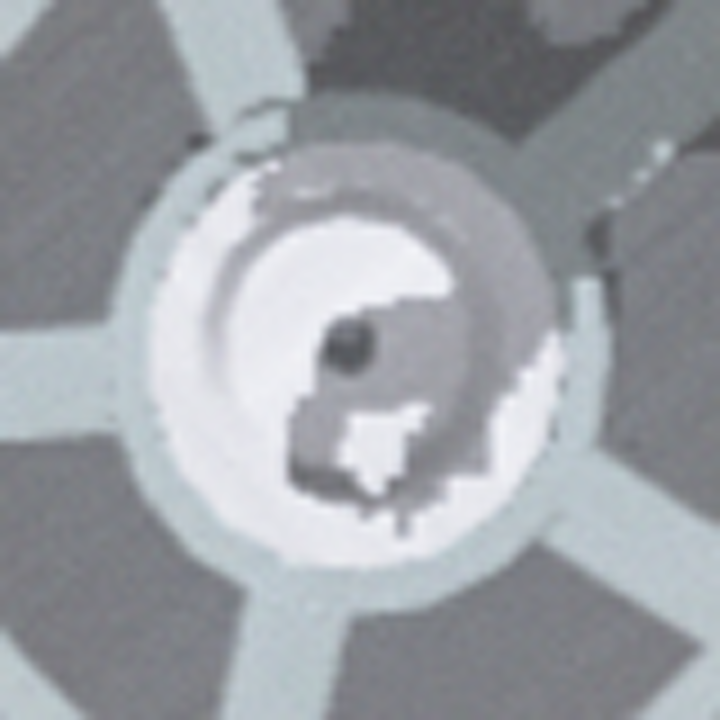

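View pics/w17r.png

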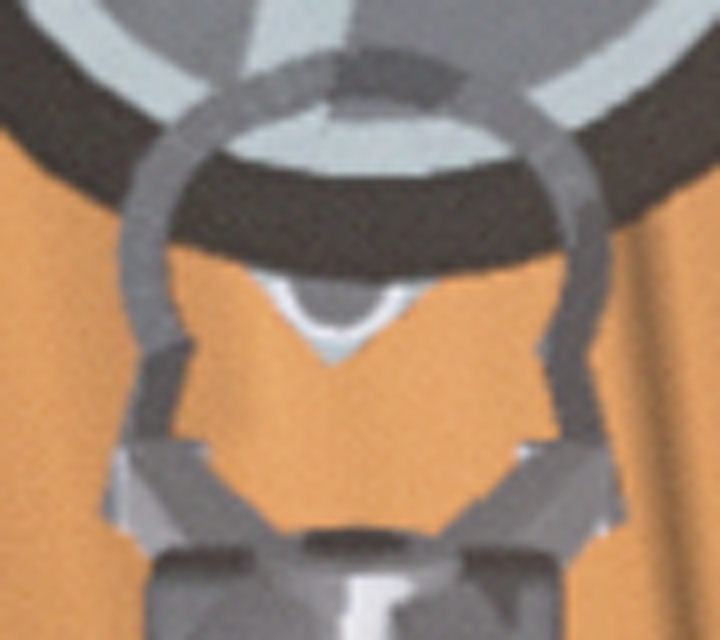

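```bash
cat >> h.py <<'E'
def ringc(c,back,zr=.110):
    # back: pixel of outer back edge top; returns opening centre world
    o=c['o'];z=o['tool_pos'][2]-zr+.0025
    b=onz(c,back,z); yaw=np.radians(o['eef_rot'][2]); return b-np.array([np.cos(yaw),np.sin(yaw),0])*.0239+[0,0,-.0025]
def rel(c,C,S):
    Rm=R.from_euler('xyz',c['o']['eef_rot'],degrees=True).as_matrix()
    print('C',C.round(4),'S',S.round(4),'units',(Rm.T@(S-C)/.04).round(3))
E
python3 - <<'E'
from h import *
c=cam("wrist")
C=ringc(c,(260.9,145.9));S=onz(c,(260.8,103.6),.079)
z=C[2]+.0025
print(np.linalg.norm(onz(c,(230,170),z)-onz(c,(291.25,170),z)))
rel(c,C,S); print(proj(c,C))
# stub top diameter
print(np.linalg.norm(onz(c,(222+230/9,103),.079)-onz(c,(222+470/9,103),.079)))
print(np.linalg.norm(onz(c,(222+210/9,103),.0755)-onz(c,(222+500/9,103),.0755)))
E
```

```text
0.05181444282435267
C [ 0.5846 -0.0147  0.1245] S [0.5918 0.0453 0.079 ] units [1.482 0.007 1.174]
[260.88154108 173.88737734]
0.025408702607548826
0.03103817688655004
```

Run:
```python
from h import *
c=cam("wrist")
C=ringc(c,(260.9,145.9));S=np.array([.5918,.0453,.105])
rel(c,C,S)
```

```text
C [ 0.5846 -0.0154  0.1244] S [0.5918 0.0453 0.105 ] units [ 1.516 -0.027  0.524]
```

Emit:
carry_out([
  [0.2,0,0.05,0],
  [0.3,0,0.1,0],
  [0.3,-0.01,0.1,0],
  [0.3,-0.01,0.1,0],
  [0.15,0,0.07,0],
  [0.05,0,0,0],
  [0,0,0,0],
  [0,0,0,0],
])

```text
clock: 20.25
tool_pos: [0.5895, 0.0211, 0.2168]
eef_rot: [-177.0, -1.3, 81.1]
ft_force: [0.4, -1.0, -2.5]
gripper_width: 0.322
```

Run:
```python
from h import *
nib([.588,.02,.112],81.2)
c=cam("wrist");crop(c,210,110,310,215,7,'w18.png')
```

```text
t 20.25 tcp [0.5895 0.0211 0.2168] [-177.05   -1.33   81.13] f [ 0.4 -1.  -2.5] m [-0.18 -0.   -0.02] w 29.6
tilt [-2.71  1.77] nib [0.5874 0.0177 0.1076] units [ 0.062 -0.    -0.108] turn -0.01
```

View pics/w18.png

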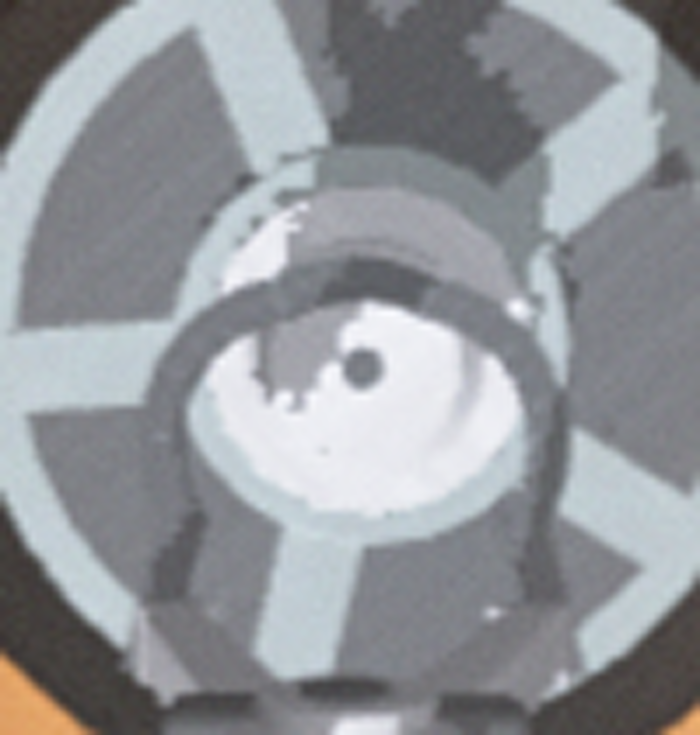

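Run:
```python
from h import *
c=cam("wrist")
C=ringc(c,(261.4,146.4));S=onz(c,(261.7,162.7),.079);print(S)
rel(c,C,S);S[2]=C[2];rel(c,C,S);S[2]=.092;rel(c,C,S)
```

```text
[0.59163847 0.04610338 0.079     ]
C [0.5914 0.0395 0.1069] S [0.5916 0.0461 0.079 ] units [0.147 0.017 0.701]
C [0.5914 0.0395 0.1069] S [0.5916 0.0461 0.1069] units [ 0.163 -0.019  0.005]
C [0.5914 0.0395 0.1069] S [0.5916 0.0461 0.092 ] units [0.155 0.    0.376]
```

Emit:
carry_out([
  [0.05,0,0,0],
  [0.06,0,0.05,0],
  [0.02,0,0.1,0],
  [0,0,0.1,0],
  [0,0,0.07,0],
  [0,0,0,0],
  [0,0,0,0],
  [0,0,0,0],
])

```text
clock: 21.15
tool_pos: [0.5897, 0.0257, 0.2031]
eef_rot: [-177.1, -1.3, 81.0]
ft_force: [-0.5, -0.5, -1.6]
gripper_width: 0.323
```

Run:
```python
from h import *
nib([.588,.02,.112],81.2)
c=cam("wrist");crop(c,210,110,310,215,7,'w19.png')
s=cam("scene");crop(s,250,180,340,280,7,'w19s.png')
```

```text
t 21.15 tcp [0.5897 0.0257 0.2031] [-177.05   -1.32   81.  ] f [-0.5 -0.5 -1.6] m [-0.14  0.04  0.04] w 29.7
tilt [-2.7   1.76] nib [0.5876 0.0222 0.0939] units [-0.043 -0.005 -0.454] turn -0.04
```

View pics/w19.png

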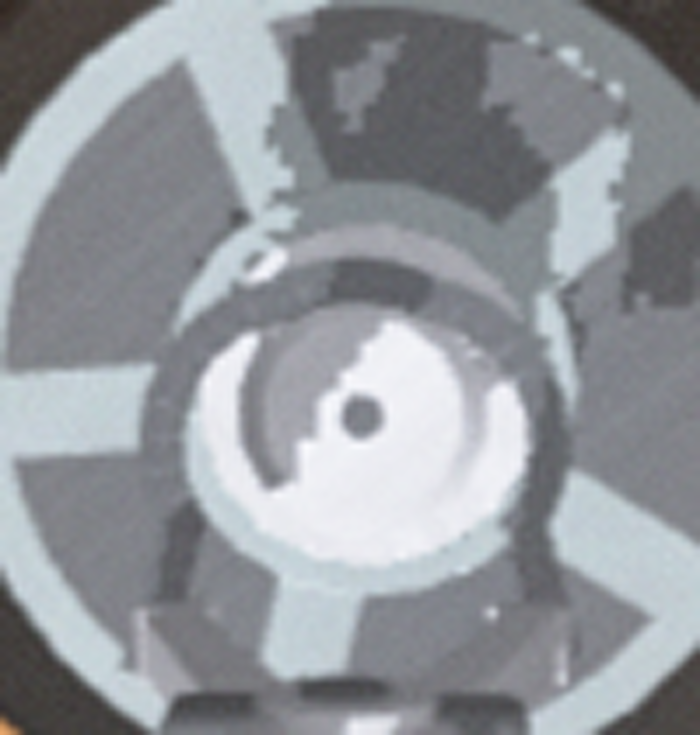

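View pics/w19s.png

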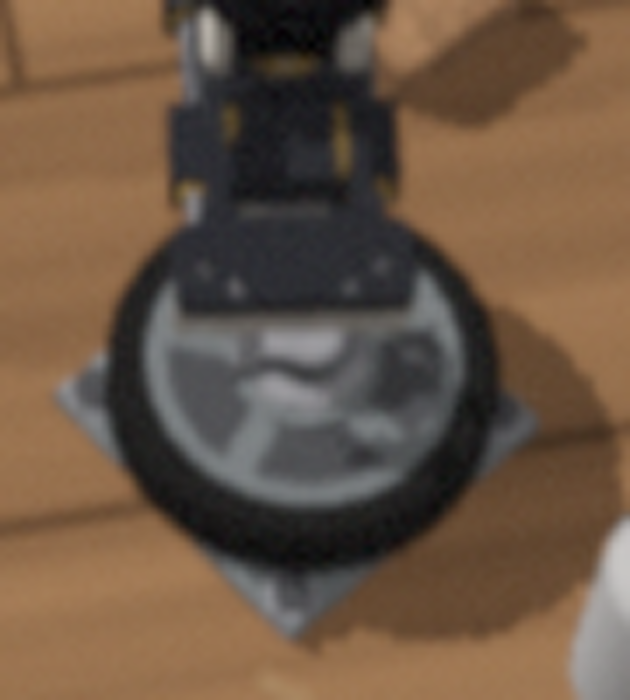

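Run:
```python
from h import *
c=cam("wrist")
C=ringc(c,(260.9,147.1));S=onz(c,(261.7,169.4),.079);print(S)
S[2]=C[2];rel(c,C,S);S[2]=.063;rel(c,C,S)
z=C[2]+.0025
print(np.linalg.norm(onz(c,(210+142/7,170),z)-onz(c,(210+570/7,170),z)))
# predicted pixels of ring arm circle free circle r 18.5 & stub outline at ring height, if at current pose
for r,ctr,zz in [(18.5e-3,C,C[2]),(16.5e-3,S,.0755)]:
  p=[proj(c,[ctr[0]+r*np.cos(a),ctr[1]+r*np.sin(a),zz]) for a in np.linspace(0,2*np.pi,9)]; print(((np.array(p)-[210,110])*7).round().tolist())
```

```text
[0.59182483 0.04643097 0.079     ]
C [0.5912 0.0437 0.0932] S [0.5918 0.0464 0.0932] units [0.07  0.004 0.001]
C [0.5912 0.0437 0.0932] S [0.5918 0.0464 0.063 ] units [0.052 0.043 0.756]
0.051718853973553976
[[506.0, 433.0], [447.0, 333.0], [333.0, 305.0], [234.0, 365.0], [208.0, 477.0], [268.0, 574.0], [379.0, 601.0], [477.0, 544.0], [506.0, 433.0]]
[[489.0, 393.0], [439.0, 309.0], [343.0, 285.0], [260.0, 336.0], [238.0, 430.0], [289.0, 512.0], [382.0, 535.0], [465.0, 487.0], [489.0, 393.0]]
```

Emit:
carry_out([
  [0.04,0,0,0],
  [0.02,0,0,0],
  [0,0,0.05,0],
  [0,0.005,0.1,0],
  [0,0.005,0.05,0],
  [0,0,0,0],
  [0,0,0,0],
  [0,0,0,0],
])

```text
clock: 22.1
tool_pos: [0.5902, 0.0285, 0.1946]
eef_rot: [-177.1, -1.3, 81.0]
ft_force: [-0.3, -0.4, -2.6]
gripper_width: 0.322
```

Run:
```python
from h import *
nib([.588,.02,.112],81.2)
c=cam("wrist");crop(c,210,110,310,215,7,'w20.png')
```

```text
t 22.1 tcp [0.5902 0.0285 0.1946] [-177.07   -1.32   81.01] f [-0.3 -0.4 -2.6] m [-0.14 -0.03 -0.01] w 29.7
tilt [-2.69  1.76] nib [0.5881 0.0251 0.0854] units [-0.111 -0.018 -0.668] turn -0.04
```

View pics/w20.png

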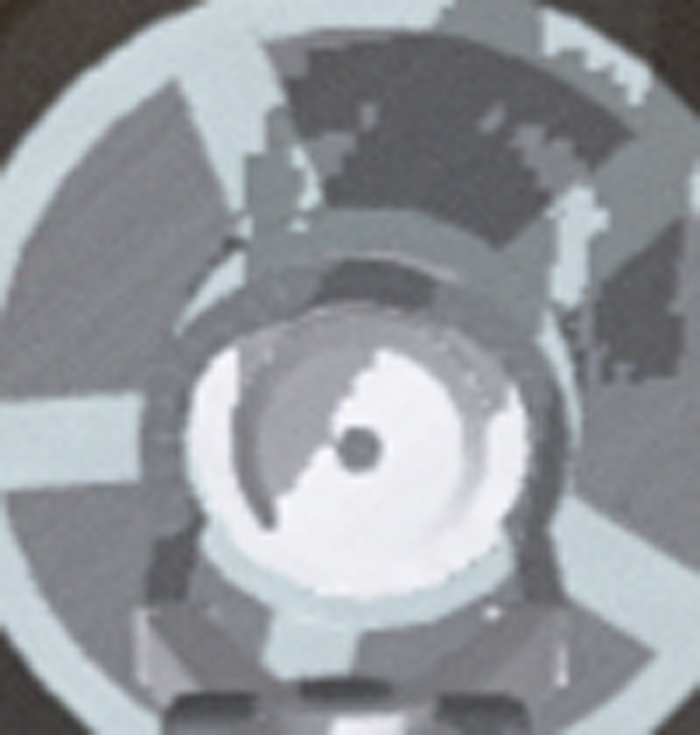

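Run:
```python
from h import *
c=cam("wrist")
C=ringc(c,(260.8,146.9));S=onz(c,(261.0,174.1),.079);print(S)
S[2]=C[2];rel(c,C,S);S[2]=.073;rel(c,C,S);S[2]=.063;rel(c,C,S)
```

```text
[0.59157549 0.04643086 0.079     ]
C [0.5916 0.0467 0.0846] S [0.5916 0.0464 0.0846] units [-0.006 -0.001 -0.   ]
C [0.5916 0.0467 0.0846] S [0.5916 0.0464 0.073 ] units [-0.013  0.014  0.289]
C [0.5916 0.0467 0.0846] S [0.5916 0.0464 0.063 ] units [-0.019  0.027  0.539]
```

Emit:
carry_out([
  [-0.01,0.005,0.05,0],
  [0,0.005,0.1,0],
  [0,0.002,0.08,0],
  [0,0,0,0],
  [0,0,0,0],
  [0,0,0,0],
  [0,0,0,0],
  [0,0,0,0],
])

```text
clock: 23.0
tool_pos: [0.5902, 0.0283, 0.1846]
eef_rot: [-177.1, -1.3, 81.0]
ft_force: [0.2, 0.2, -2.7]
gripper_width: 0.324
```

Run:
```python
from h import *
nib([.588,.02,.112],81.2)
c=cam("wrist");crop(c,210,110,310,215,7,'w21.png')
```

```text
t 23.0 tcp [0.5902 0.0283 0.1846] [-177.09   -1.32   81.01] f [ 0.2  0.2 -2.7] m [-0.1   0.03 -0.02] w 29.8
tilt [-2.67  1.76] nib [0.5882 0.0249 0.0755] units [-0.1   -0.034 -0.915] turn -0.04
```

View pics/w21.png

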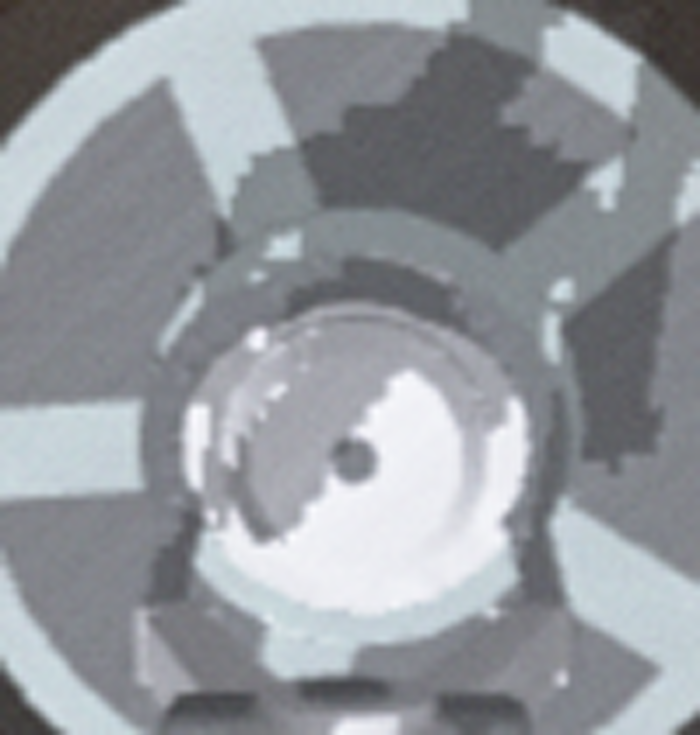

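Run:
```python
from h import *
c=cam("wrist")
C=ringc(c,(260.7,146.9));S=onz(c,(260.6,175.7),.079);print(S)
S[2]=C[2];rel(c,C,S);S[2]=.063;rel(c,C,S)
```

```text
[0.5917553 0.0464366 0.079    ]
C [0.5917 0.0465 0.0747] S [0.5918 0.0464 0.0747] units [-0.001  0.002 -0.   ]
C [0.5917 0.0465 0.0747] S [0.5918 0.0464 0.063 ] units [-0.008  0.017  0.291]
```

Emit:
carry_out([
  [0,0.005,0.06,0],
  [0,0.005,0.1,0],
  [0,0.004,0.1,0],
  [0,0,0,0],
  [0,0,0,0],
  [0,0,0,0],
  [0,0,0,0],
  [0,0,0,0],
])

```text
clock: 23.9
tool_pos: [0.5904, 0.0285, 0.1733]
eef_rot: [-177.1, -1.3, 81.0]
ft_force: [0.0, 0.5, -2.2]
gripper_width: 0.326
```

Run:
```python
from h import *
nib([.588,.02,.112],81.2)
c=cam("wrist");crop(c,210,110,310,215,7,'w22.png')
s=cam("scene");crop(s,250,180,340,280,7,'w22s.png')
t=cam("top");crop(t,190,120,290,220,7,'w22t.png')
nib([.588,.02,.112],81.2)
```

```text
t 23.9 tcp [0.5904 0.0285 0.1733] [-177.1    -1.32   81.  ] f [ 0.   0.5 -2.2] m [-0.07  0.03 -0.05] w 30.0
tilt [-2.66  1.76] nib [0.5884 0.025  0.0641] units [-0.098 -0.051 -1.199] turn -0.04
t 24.05 tcp [0.5903 0.0285 0.1733] [-177.09   -1.32   81.01] f [-0.2 -0.3 -2.5] m [-0.12  0.   -0.05] w 29.5
tilt [-2.67  1.76] nib [0.5883 0.0251 0.0641] units [-0.099 -0.05  -1.2  ] turn -0.04
```

View pics/w22.png

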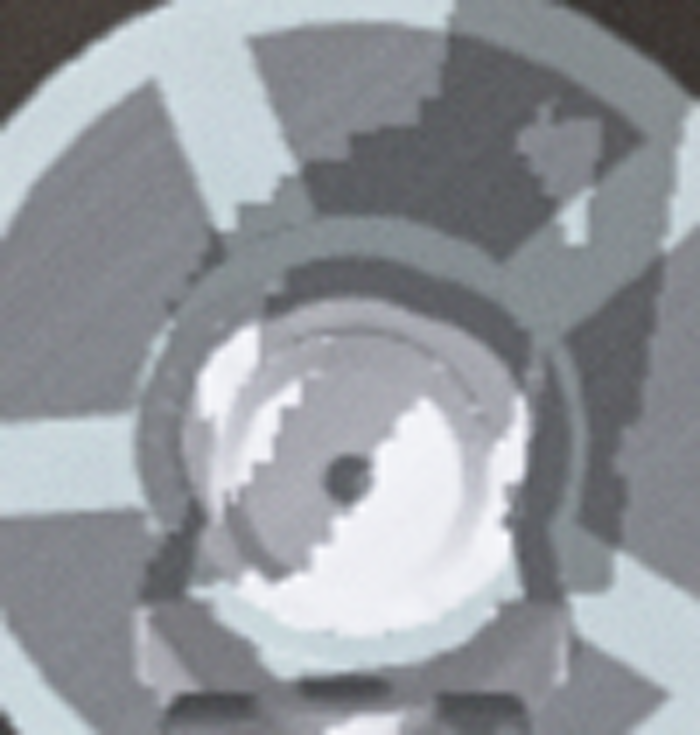

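View pics/w22s.png

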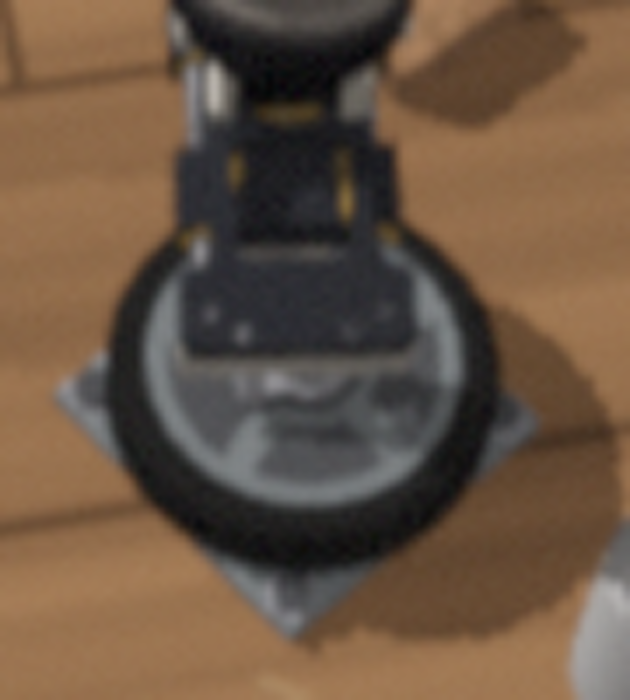

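Run:
```python
from h import *
c=cam("wrist")
C=ringc(c,(260.6,146.6));S=onz(c,(259.7,178.4),.079);print(S)
S[2]=C[2];rel(c,C,S)
im=cv2.resize(c['im'][110:215,210:310],None,fx=7,fy=7,interpolation=cv2.INTER_CUBIC)
yaw=np.radians(81);e=np.array([np.cos(yaw),np.sin(yaw),0]);f=np.array([-e[1],e[0],0])
O=C+e*.0034   # ring origin toward back(+tool x)
def pl(pts,col):
    q=np.array([(proj(c,p)-[210,110]+.5)*7 for p in pts]).astype(np.int32);cv2.polylines(im,[q],False,col,1)
A=np.linspace(0,2*np.pi,60)
for z,col in((C[2]+.0025,(0,0,255)),):
    for th in(.29,):
        for sg in(1,-1):
            B=O+e*.018  # back pivot
            for r in(.0155,.0205):
                pts=[]
                for a in np.linspace(0,2.55,30):
                    # local ring coords: x toward gap=-e
                    x=-r*np.cos(a);y=sg*r*np.sin(a)
                    dx=x+.018;dy=y
                    cx=dx*np.cos(th)-sg*dy*np.sin(th)*1;cy=sg*dx*np.sin(th)+dy*np.cos(th)
                    p=B-e*cx+f*cy;p[2]=z;pts.append(p)
                pl(pts,col)
pl([[S[0]+.0165*np.cos(a),S[1]+.0165*np.sin(a),.0755] for a in A],(0,255,0))
pl([[S[0]+.0235*np.cos(a),S[1]+.0235*np.sin(a),.059] for a in A],(255,0,0))
cv2.imwrite('pics/w23.png',im)
```

```text
[0.59148263 0.04639128 0.079     ]
C [0.5917 0.047  0.0633] S [0.5915 0.0464 0.0633] units [-0.015 -0.003 -0.   ]
```

View pics/w23.png

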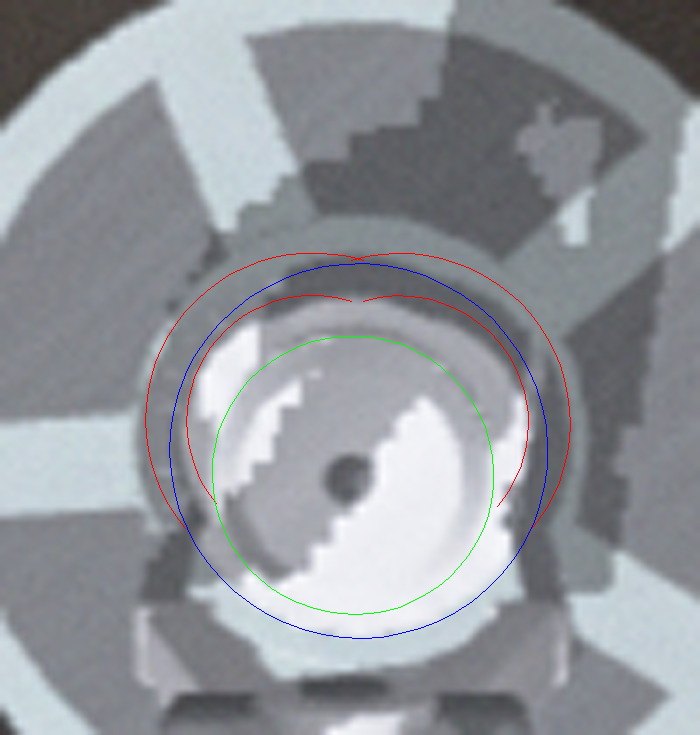

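View pics/w22t.png

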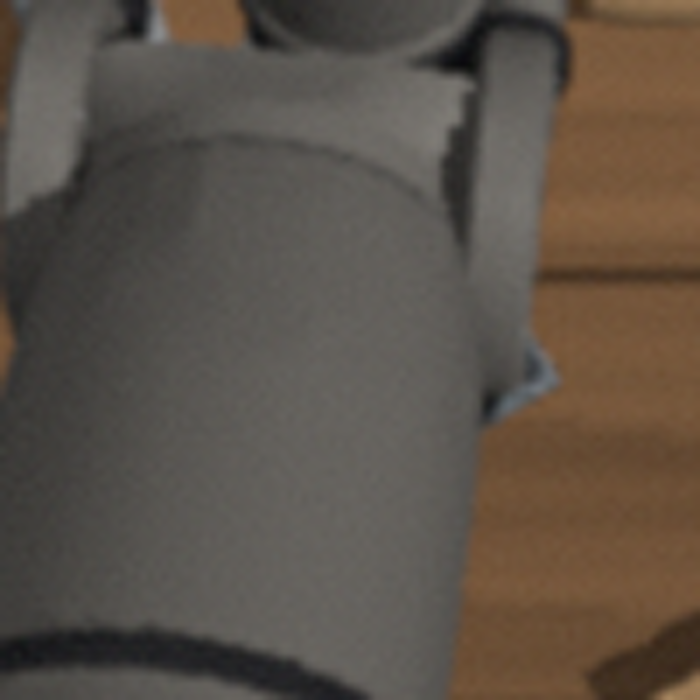

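Run:
```python
from h import *
nib([.588,.02,.112],81.2);print(get_obs()['qd'].round(2))
print(sign_off())
```

```text
t 24.1 tcp [0.5904 0.0285 0.1733] [-177.09   -1.32   81.  ] f [ 0.7  0.3 -2.3] m [-0.13  0.   -0.02] w 29.9
tilt [-2.66  1.76] nib [0.5884 0.0251 0.0641] units [-0.099 -0.05  -1.2  ] turn -0.04
[ 0.05  0.01  0.11  0.03 -0.07 -0.06]
the job is handed in; nothing more can be done
None
```

I took the pliers from the block and spread the smaller ring, the one in the tray. I then lowered it over the stub of the wheel farthest from the base, and handed in at 24.1 s with the pliers still squeezed.

**Last checks:**
- **Height:** the ring's mid-height is about 63.3 mm, calculated from the tool height rather than seen directly; the groove is at 63 mm.
- **Centring and clearance:** the opening is about 0.6 mm off the stub's axis, with about 2 mm of room all round. The ring outline drawn over the last wrist picture matched.
- **Opening:** each arm was opened about 0.29–0.30 rad, judged from the ring's 52 mm outer width before lowering; the gripper opening has held at 29.5–30 mm since.
- **Contact and rest:** the wrist reads no more than the tool's own load, and the arm is still.

**Not confirmed, or went wrong:**
- **Level:** I could not measure this directly. The tool leans about 3.2°, but it leaned nearly as much (2.9°) when it picked the ring up flat from the tray. It has changed by only about 0.3° since then, and I saw no droop.
- **First try at the ring:** a nib touched one of the ring's ears with about 3 N. I lifted, shifted slightly and went in cleanly.
- **Side view:** the robot hides the ring from the top camera and most of it from the scene camera, so the final check rests on the wrist camera.

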